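# Pour the turned balls into the lidded pot

### The arm

A 6-joint arm with a two-finger parallel gripper is mounted at the origin on the work surface. World frame = base frame: x ahead of the robot, y to its left, z up, the work surface at z = 0. Lengths are in m, angles in rad, forces in N, time in s.
With the tool pointing down it reaches from about 0.3 to 0.775 m from the base axis. Payload 14.6 kg.
Tool frame: the origin (TCP) lies on the centre line of the jaws, within the pads' length; the fingertips stand 19 mm ahead of it and the grasp point (between the pads) is the TCP (ctrl.tip_reach is the distance from the TCP to the fingertips, in m); x points along the fingers, y is the direction in which the jaws open and shut, and the axes are right-handed (so a half turn about x gives the same grasp; the last joint's range is limited). The gripper opens to 94 mm and grips with 3 to 60 N. Pads are 16 mm wide; open, the fingers measure 119 mm over their backs; the gripper's body (75 mm by 177 mm) begins 78 mm behind the grasp point.
Start: joints at [1.272, 0.3, 1.521, -0, 1.321, -0.067], TCP at [0.126, 0.535, 0.224] pointing down, gripper open.
Joint ranges: [-3.03, 3.03], [-0.79, 2.21], [0.23, 2.52], [-1.04, 4.18], [0, 3.07], [-2.55, 2.55]. Speed limits (rad/s): [2.22, 2.22, 2.57, 3.14, 3.14, 3.14].

### API

Orientations are given as [roll, pitch, yaw] about the fixed x, y, z axes, in that order (R = Rz(yaw) Ry(pitch) Rx(roll)).
In Python, from station import ctrl, optics, models gives the robot as it stands. The module is installed in compiled form; this text tells all that it offers.
- The arm moves only by the tool arm_command, never from a script. Its argument "deltas" is a list of rows, each an object with "translation": the shift along the tool's x, y, z in units of 25 mm (1.0 is 25 mm), a list of three; "turn": the turn, a rotation vector about the tool's x, y, z in units of 5 degrees (1.0 is 5 degrees), a list of three. In form: [{"translation": [x, y, z], "turn": [rx, ry, rz]}, ...]. A call has 1 to 12 rows; each row is the pose to reach, as a shift and turn from the pose commanded when the call began, along the tool's axes at that moment; what a row does not reach only later rows make up. A row lasts 1/12 s, in which the tool goes at most 41.7 mm and 7.16 degrees, less where a joint would pass 70% of its speed; a pose out of reach is approached as far as the arm can. A call with a gripper value outside its range is refused whole. "gripper" is the finger opening in mm, from 0 to 94, set as the call begins (left out, the last holds). The fingers move at their own pace and stop on an object; "force" is the grip in N (left out, the last holds). Time passes only in rows, so rows that repeat a pose let the fingers close. It gives the time, the measured TCP pose, the force and the opening at its end, in the units of the state.
- ctrl.get_obs(): the state, without advancing time (a new reading comes with each control period).
- optics.camera(name): name is "scene" or "top" or "wrist"; returns the picture (420x560x3 uint8, red, green, blue); there is no depth.
- optics.get_calibration(name): a dict with "K" (3x3 intrinsics, pixels), "origin" and "orientation" of the camera in the world. Camera axes: x right, y down, z forward; pixel columns grow to the right and rows downward; lengths in m; the calibration is good to about 2 mm. A picture is of the moment at which its call begins: read the wrist's pose just before it. get_calibration takes no time and is no camera call; for the wrist camera it gives the pose at the moment of the call.
- ctrl.hand_in(): hands the job in, once; it reports no verdict.
Trained networks look in the newest picture that a camera, given by its name, has taken for a name from the list of things; names that differ only in an ending like _2 or _b are one class to them, and where a whole thing is asked for, a point or a joint stands for the part that bears it (a point fixed in the world has none). Each returns a list of dicts, best first, with "score" (0 to 1); they miss things now and then, are a little off and sometimes report something else, mostly with a low value. They report only what shows in the picture. A call takes as long as a camera call. They do not tell look-alikes from the thing itself.
- models.look_for(target, camera): "box" ([left, top, right, bottom] in pixels, round what is visible of it).
- models.cut_out(target, camera): "pixels" (420x560 bool, what is visible of it) and "box" ([left, top, right, bottom] in pixels, round what is visible of it).
- models.mark_of(target, camera): "at" ([column, row] in pixels: a listed point, or the origin of a listed thing).
The state is a dict: "time_s": time; "qpos": joint angles; "joint_vel": joint speeds; "tau": joint torques, N m; "ee_pos": TCP position; "eef_rot": TCP orientation; "force": force on the tool from outside, world axes, zero at the start; "moment": the same for the moment, N m; "grip_width": finger opening in m.
Only numpy, scipy, OpenCV 4.12 (cv2) and the standard library are available. Lean on these libraries where they do the work, as an engineer would, in place of code of your own. Each camera call takes 0.05 s, during which the arm holds its last target.

### The job

Pick up the scoop and pour all six wooden balls from it into the open wooden pot. Stand the empty scoop upright back on the cork mat, and close the pot with its lid so that it sits flat all round. Leave the other things on the bench where they are and do not tip the pot over.

Things in the scene. Friction and masses are not known exactly. Their poses are not given: they have to be found in the camera images.
- scoop_mid (a point): Polished metal scoop: a round flared cup, 68 mm across outside at the foot, 108 mm at the rim, 80 mm tall, wall 3 mm, floor 4 mm, with a straight red handle sticking out level; 0.2 kg empty. It holds the six balls and stands on the cork mat. Point on the cup's axis, half-way up (40 mm above its underside). z: along the axis to its mouth; -x: from the cup out along the handle.
- scoop_grip (a point): Centre of the scoop's handle, 105 mm out from the cup's axis (along the scoop's -x) and 60 mm above the scoop's underside. The handle is 16 mm wide (scoop's y), 24 mm high (z), and reaches from 57 to 155 mm from the cup's axis, with flat sides. Same axes as scoop_mid. At the start the handle points towards the robot's side of the bench (within 0.65 rad of world -x).
- mat: Flat cork mat, 160 x 160 x 6 mm, fixed to the bench; origin at the centre of its underside, z up. The scoop starts on it, near its middle.
- pot: Open turned pot of pale wood, loose, 0.8 kg: 170 mm outside diameter, 80 mm tall, wall 7 mm (156 mm inside), floor 8 mm thick. Origin at the centre of its underside, z up along its axis.
- lid_knob (a point): Pot lid, right way up on the bench, 0.25 kg: dark disc 172 mm across, 10 mm thick; on it a pale upright round knob 30 mm across, 46 mm tall; under it a locating boss 142 mm across, 8 mm deep, that drops inside the pot's mouth. Point on the axis in the knob, 26 mm above the disc's top face, 44 mm above the boss's underside; on the closed pot it is 116 mm above the pot's underside. z: up.
- ball0: Turned, waxed wooden ball (one of six alike, pale or dark with a contrasting band), 28 mm diameter, 12 g, loose in the scoop; it rolls, and all come out when the scoop is tipped well past level (about 110 degrees). Origin at its centre.
- ball1: Turned, waxed wooden ball (one of six alike, pale or dark with a contrasting band), 28 mm diameter, 12 g, loose in the scoop; it rolls, and all come out when the scoop is tipped well past level (about 110 degrees). Origin at its centre.
- ball2: Turned, waxed wooden ball (one of six alike, pale or dark with a contrasting band), 28 mm diameter, 12 g, loose in the scoop; it rolls, and all come out when the scoop is tipped well past level (about 110 degrees). Origin at its centre.
- ball3: Turned, waxed wooden ball (one of six alike, pale or dark with a contrasting band), 28 mm diameter, 12 g, loose in the scoop; it rolls, and all come out when the scoop is tipped well past level (about 110 degrees). Origin at its centre.
- ball4: Turned, waxed wooden ball (one of six alike, pale or dark with a contrasting band), 28 mm diameter, 12 g, loose in the scoop; it rolls, and all come out when the scoop is tipped well past level (about 110 degrees). Origin at its centre.
- ball5: Turned, waxed wooden ball (one of six alike, pale or dark with a contrasting band), 28 mm diameter, 12 g, loose in the scoop; it rolls, and all come out when the scoop is tipped well past level (about 110 degrees). Origin at its centre.
- sander: Bystander: loose cork sanding block, 100 x 55 x 28 mm (x, y, z); origin at the centre of its underside.
- can: Bystander: closed green can, 66 mm diameter, 120 mm tall; origin at the centre of its underside.
- wax: Bystander: closed amber jar, 72 mm diameter, 75 mm tall; origin at the centre of its underside.
- blank: Bystander: small block of wood lying flat, 110 x 60 x 35 mm (x, y, z); origin at the centre of its underside.
- gouge: Bystander: turning gouge lying flat, 380 mm long along its x (wooden handle 28 mm thick from -150 to 40 mm, steel from there to 230 mm); origin on the bench under it.
Mind the look-alikes: they are no part of the job. What is shaped like the part that bears lid_knob but pink or red is not meant.

How it is judged:
On the way, in this order (a step that is already met when the one before it is completed fails the run):
1. the scoop is lifted and tipped over the pot (angle between scoop_mid's own z axis and vertical above 0.6 rad and horizontal distance between scoop_mid and pot below 0.16 m and z of scoop_mid in the frame of pot above 0.08 m).
2. all six balls are in the pot (horizontal distance between each of ball0, ball1, ball2, ball3, ball4, ball5 and pot below 0.078 m and z of ball0 in the frame of pot between 0.012 and 0.074 m and z of ball1 in the frame of pot between 0.012 and 0.074 m and z of ball2 in the frame of pot between 0.012 and 0.074 m and z of ball3 in the frame of pot between 0.012 and 0.074 m and z of ball4 in the frame of pot between 0.012 and 0.074 m and z of ball5 in the frame of pot between 0.012 and 0.074 m), for 0.2 s.
At the end, for the whole second after the job is handed in: All six balls lie inside the upright pot, below its rim; the lid sits flat on it (height within 2.5 mm, 2 degrees, 11 mm of centre); the scoop stands upright (within 0.08 rad) on the cork mat, its axis within 55 mm of the mat's centre along each side (all of step 2 and angle between scoop_mid's own z axis and vertical below 0.08 rad and height (world z) of scoop_mid between 0.042 and 0.05 m and x of scoop_mid in the frame of mat between -0.055 and 0.055 m and y of scoop_mid in the frame of mat between -0.055 and 0.055 m and angle between each of pot, lid_knob's own z axis and vertical below 0.05 rad and height (world z) of pot below 0.005 m and angle between the z axis of lid_knob and the z axis of pot, either way round below 0.035 rad and horizontal distance between lid_knob and pot below 0.011 m and z of lid_knob in the frame of pot between 0.1135 and 0.1185 m); the robot touches nothing.
It fails at once if the pot is tipped over (more than 0.5 rad) (angle between pot's own z axis and vertical above 0.5 rad).
It fails at once if a bystander (sanding block, can, wax jar, wood block or gouge) is pushed more than 40 mm (distance of any of sander, can, wax, blank, gouge from where it was at the start of the episode above 0.04 m).
It also fails if it takes over 70 s, if anything falls off the work surface, if the arm or the gripper's body presses on something with over 40 N, if the wrist force passes 120 N, or if a joint passes its speed limit or range.

## Working session

There is one attempt and no reset: what is moved stays moved. The work goes in short steps, Python scripts to look and compute and a tool call to move; the robot and the scene stay as the last step left them, time stands still between calls to the robot, and variables do not carry over. Pictures are saved under pics/ and viewed, and the job is handed in when it is done.

Besides the shell and the picture viewer there is one more tool, called after ">>>" by a JSON object that holds its "op" and its "data", one argument or row to a line. arm_command: Moves the arm, as the interface text tells. Its arguments: {"type":"object","properties":{"deltas":{"type":"array"},"gripper":{"type":"number"},"force":{"type":"number"}},"required":["deltas"]}

```bash
mkdir -p pics; ls
python3 - <<'E'
from station import ctrl, optics, models
import cv2, json
o=ctrl.get_obs(); print(o)
for c in ["scene","top","wrist"]:
    im=optics.camera(c); cv2.imwrite(f"pics/a_{c}.png",im[:,:,::-1])
    k=optics.get_calibration(c); print(c,k)
for c in ["scene","top"]:
    for t in ["scoop_mid","scoop_grip","mat","pot","lid_knob","sander","can","wax","blank","gouge"]:
        print(c,t,[([round(float(v)) for v in d["at"]],round(float(d["score"]),2)) for d in models.mark_of(t,c)][:3])
E
```

```text
pics
{'time_s': 0.0, 'qpos': array([ 1.27242058e+00,  3.00451844e-01,  1.52158566e+00, -1.96723846e-05,
        1.32069756e+00, -6.65895401e-02]), 'joint_vel': array([-0.00134263, -0.00029112, -0.00157734, -0.00083   ,  0.00049705,
        0.00110967]), 'tau': array([ 8.45207651e-04, -5.31811273e+01, -3.52728724e+01,  7.08086975e-02,
        2.44824355e-02, -6.69562291e-05]), 'ee_pos': array([0.12627439, 0.53505866, 0.22389494]), 'eef_rot': array([-1.62070796,  1.56965376, -1.85248929]), 'force': array([-0.13560455, -0.1373847 , -0.37144508]), 'moment': array([-0.03414482,  0.00047174,  0.01687947]), 'grip_width': 0.09405768909374775}
scene {'K': array([[379.65180933,   0.        , 281.72229701],
       [  0.        , 379.65180933, 211.66083643],
       [  0.        ,   0.        ,   1.        ]]), 'origin': array([1.07976343, 0.10747701, 0.95929976]), 'orientation': array([-2.583625  ,  0.00617353,  2.00732151])}
top {'K': array([[438.25461833,   0.        , 290.24069634],
       [  0.        , 438.25461833, 211.08862047],
       [  0.        ,   0.        ,   1.        ]]), 'origin
[... 555 characters left out ...]
], 0.19)]
scene lid_knob [([257, 137], 0.94), ([193, 267], 0.9), ([176, 114], 0.77)]
scene sander [([407, 201], 0.93)]
scene can [([264, 278], 0.59)]
scene wax [([396, 333], 0.77)]
scene blank [([307, 168], 0.58), ([337, 242], 0.41)]
scene gouge [([213, 141], 0.74), ([426, 292], 0.44)]
top scoop_mid [([232, 202], 0.92)]
top scoop_grip [([250, 238], 0.71)]
top mat [([227, 206], 0.57)]
top pot [([134, 202], 0.81), ([233, 200], 0.48)]
top lid_knob [([471, 287], 0.92), ([350, 208], 0.75), ([362, 298], 0.69)]
top sander [([174, 302], 0.95), ([241, 198], 0.54), ([232, 205], 0.17)]
top can [([278, 154], 0.8)]
top wax [([145, 154], 0.67)]
top blank [([290, 297], 0.84)]
top gouge [([411, 284], 0.95)]
```

View pics/a_scene.png

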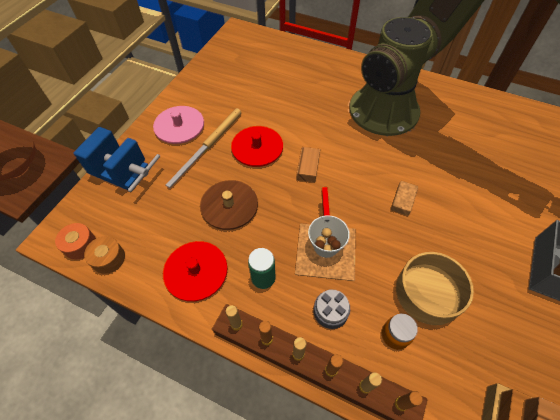

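View pics/a_top.png

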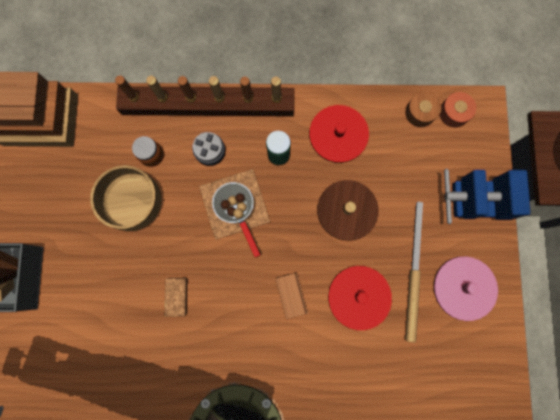

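Lid candidates, by disc position in the scene and top views:
- Dark brown disc with pale knob: scene (228,200), top (350,208). This matches the description.
- Red lids: scene (257,145) / top (360,298), and scene (194,268) / top (340,132).
- Pink lid: scene (178,122) / top (467,288).

Only the brown one fits. The scoop, with its red handle, is at scene (326,235). Next I'll check a close crop and work out positions.

```bash
cat > h.py <<'E'
import numpy as np, cv2
from scipy.spatial.transform import Rotation as R
from station import ctrl, optics, models
def cal(c):
    k=optics.get_calibration(c); return k["K"],np.array(k["origin"]),R.from_euler("xyz",k["orientation"]).as_matrix()
def ray(c,uv,k=None):
    K,o,M=k or cal(c); d=M@np.linalg.solve(K,np.array([uv[0],uv[1],1.])); return o,d/np.linalg.norm(d)
def onz(c,uv,z,k=None):
    o,d=ray(c,uv,k); return o+d*(z-o[2])/d[2]
def proj(c,P,k=None):
    K,o,M=k or cal(c); p=(np.atleast_2d(P)-o)@M; q=p@K.T; return q[:,:2]/q[:,2:]
def tri(rs):
    A=0;b=0
    for o,d in rs:
        P=np.eye(3)-np.outer(d,d); A=A+P; b=b+P@o
    return np.linalg.solve(A,b)
E
python3 - <<'E'
from h import *
a=cv2.imread("pics/a_scene.png"); t=cv2.imread("pics/a_top.png")
c1=cv2.resize(a[165:235,180:280],None,fx=4,fy=4,interpolation=3)
c2=cv2.resize(a[170:290,280:380],None,fx=4,fy=4,interpolation=3)
cv2.imwrite("pics/c1.png",np.vstack([c1,cv2.resize(t[165:255,190:290],None,fx=4,fy=3.3)])); cv2.imwrite("pics/c2.png",c2)
optics.camera("scene");optics.camera("top")
def mk(t_,c,near):
    L=models.mark_of(t_,c); 
    L=[d["at"] for d in L]; L.sort(key=lambda p:np.hypot(p[0]-near[0],p[1]-near[1])); return L[0] if L else None
N={"scoop_mid":((326,239),(232,202),.046),"scoop_grip":((324,200),(250,238),.066),"mat":((326,253),(233,203),0),"pot":((435,290),(125,198),0),
"lid_knob":((228,200),(350,208),.044),"sander":((405,200),(174,300),0),"can":((262,280),(278,154),0),"wax":((400,333),(145,154),0),"blank":((307,168),(290,297),0)}
for n,(s,p,z) in N.items():
    ms,mt=mk(n,"scene",s),mk(n,"top",p)
    print(n,ms,mt,"tri",tri([ray("scene",ms),ray("top",mt)]).round(4),"s",onz("scene",ms,z).round(4)[:2],"t",onz("top",mt,z).round(4)[:2])
# masks
from itertools import product
for n,c,near in [("pot","top",(125,198)),("pot","scene",(435,290)),("lid_knob","top",(348,210)),("lid_knob","scene",(230,204)),("scoop_mid","top",(232,205)),("mat","top",(232,203))]:
    for d in models.cut_out(n,c): print(n,c,np.round(d["box"]),round(d["score"],2))
E
```

```text
scoop_mid [327.7, 242.5] [232.8, 205.5] tri [0.5956 0.0154 0.0338] s [0.6024 0.0154] t [0.593  0.0153]
scoop_grip [324.2, 203.4] [247.3, 237.7] tri [ 0.5043 -0.0317  0.0717] s [ 0.502  -0.0365] t [ 0.5036 -0.0273]Traceback (most recent call last):
  File "<stdin>", line 14, in <module>
  File "h.py", line 7, in ray
    K,o,M=k or cal(c); d=M@np.linalg.solve(K,np.array([uv[0],uv[1],1.])); return o,d/np.linalg.norm(d)
                                                       ~~^^^
TypeError: 'NoneType' object is not subscriptable
```

View pics/c1.png

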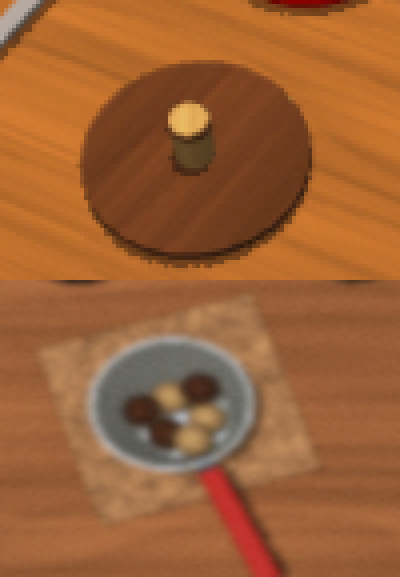

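View pics/c2.png

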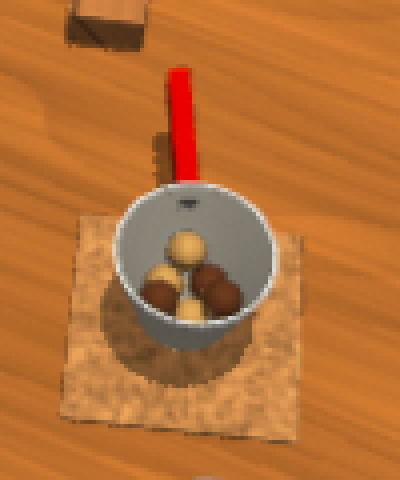

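The crops confirm the brown lid with its pale knob (scene ~(228,200)) and the scoop on the mat with six balls, its handle running towards the robot and to its right. Next are finer measurements.

Run:
```python
from h import *
I={c:optics.camera(c) for c in ("scene","top")}
k={c:cal(c) for c in I}
def mk(t_,c,near):
    L=[d["at"] for d in models.mark_of(t_,c)]; L=[p for p in L if np.hypot(p[0]-near[0],p[1]-near[1])<25]
    return L[0] if L else None
N={"mat":((326,253),(233,203),0),"pot":((435,290),(125,198),0),
"lid_knob":((228,200),(350,208),.044),"sander":((405,200),(174,300),0),"can":((262,280),(278,154),0),"wax":((400,333),(145,154),0),"blank":((307,168),(290,297),0)}
for n,(s,p,z) in N.items():
    ms,mt=mk(n,"scene",s),mk(n,"top",p)
    print(n,ms,mt,"s",ms is not None and onz("scene",ms,z).round(4)[:2],"t",mt is not None and onz("top",mt,z).round(4)[:2])
# masks -> ellipse / outlines back-projected
from scipy.optimize import least_squares
def fitcirc(P):
    A=np.c_[P,np.ones(len(P))]; s=np.linalg.lstsq(A,(P**2).sum(1),rcond=None)[0]; c=s[:2]/2; return c,np.sqrt(s[2]+c@c)
def cnt(m):
    C=cv2.findContours(m.astype(np.uint8),0,1)[0]; return max(C,key=cv2.contourArea)[:,0].astype(float)
for n,near,z in [("pot",{"top":(125,198),"scene":(435,290)},.08),("lid_knob",{"top":(348,210),"scene":(230,204)},.013)]:
  for c in I:
    for d in models.cut_out(n,c):
        m=d["pixels"]; cen=np.argwhere(m).mean(0)[::-1]
        if np.hypot(*(cen-near[c]))<20:
            h=cv2.convexHull(cnt(m).astype(np.float32))[:,0]; 
            P=np.array([onz(c,u,z,k[c])[:2] for u in h]); print(n,c,m.sum(),"circ",fitcirc(P), d["score"])
# handle red pixels
hs=cv2.cvtColor(I["top"],cv2.COLOR_RGB2HSV)
for c,roi in (("top",(200,215,290,265)),("scene",(310,180,340,225))):
    hs=cv2.cvtColor(I[c],cv2.COLOR_RGB2HSV).astype(int); m=((hs[...,0]<6)|(hs[...,0]>174))&(hs[...,1]>190)&(hs[...,2]>110)
    w=np.zeros_like(m);w[roi[1]:roi[3],roi[0]:roi[2]]=1;m&=w
    uv=np.argwhere(m)[:,::-1]; P=np.array([onz(c,u,.074,k[c])[:2] for u in uv]); 
    v=np.linalg.svd(P-P.mean(0))[2][0]; s=(P-P.mean(0))@v; print("handle",c,len(uv),P.mean(0),v,"ends",P.mean(0)+v*s.min(),P.mean(0)+v*s.max(),"ang",np.degrees(np.arctan2(v[1],v[0])))
# rim: cup pixels
for d in models.cut_out("scoop_mid","top"):
    print("scoop",d["box"],d["score"])
```

```text
mat [327.5, 252.8] None s [0.6087 0.022 ] t False
pot [427.2, 293.1] [136.5, 200.3] s [0.6078 0.3014] t [0.6148 0.2917]
lid_knob [226.6, 197.8] [347.6, 208.3] s [ 0.5886 -0.305 ] t [ 0.5871 -0.2965]
sander [407.9, 200.2] [176.4, 299.6] s [0.3424 0.1786] t [0.3409 0.1677]
can [264.7, 275.7] [280.1, 153.5] s [ 0.7433 -0.1067] t [ 0.7537 -0.1114]
wax [394.6, 336.0] [149.4, 155.3] s [0.7507 0.2549] t [0.746  0.2627]
blank [307.2, 167.6] [290.0, 296.5] s [ 0.3543 -0.1473] t [ 0.3498 -0.1409]
pot scene 4376 circ (array([0.62364235, 0.29486741]), np.float64(0.09360713066774608)) 0.56
pot top 3623 circ (array([0.6042137 , 0.29209259]), np.float64(0.09006639399110929)) 0.55
lid_knob scene 2162 circ (array([ 0.58678179, -0.30384409]), np.float64(0.0852080172690694)) 0.97
lid_knob top 2895 circ (array([ 0.58675541, -0.30123088]), np.float64(0.08510723487804019)) 0.57
handle top 195 [ 0.49867095 -0.03486032] [-0.89875069 -0.43846003] ends [ 0.54060061 -0.01440472] [ 0.45597864 -0.05568798] ang -153.99433365456053
handle scene 151 [ 0.49784846 -0.03597839] [0.90535413 0.42465739] ends [ 0.45502949 -0.05606268] [ 0.53724145 -0.01750107] ang 25.128979273016824
scoop [214.2, 184.3, 255.2, 259.2] 0.81
```

```bash
cat >> h.py <<'E'
def pose():
    o=ctrl.get_obs(); return R.from_euler("xyz",o["eef_rot"]),np.array(o["ee_pos"]),o
def down(yaw_y):  # tool x down, tool y at azimuth yaw_y
    y=np.array([np.cos(yaw_y),np.sin(yaw_y),0]);x=np.array([0,0,-1.]); return R.from_matrix(np.c_[x,y,np.cross(x,y)])
def delta(Rt,pt,R0=None,p0=None):
    if R0 is None: R0,p0,_=pose()
    return (R0.inv().apply(np.array(pt)-p0)/.025).round(3),(np.degrees((R0.inv()*Rt).as_rotvec())/5).round(3)
E
python3 - <<'E'
from h import *
r,p,o=pose(); print(r.as_matrix().round(3))
a=np.radians(25.6)
for s in (90,-90):
    print(s,delta(down(a+np.radians(s)),[.5005,-.0343,.2]))
E
```

```text
[[-0.     0.23   0.973]
 [ 0.     0.973 -0.23 ]
 [-1.     0.    -0.   ]]
90 (array([  0.978, -18.735,  19.8  ]), array([-7.777,  0.   , -0.   ]))
-90 (array([  0.978, -18.735,  19.8  ]), array([28.223, -0.   , -0.   ]))
```

>>> {"op": "arm_command", "data": {
  "deltas": [
    {"translation": [0, -1.5, 1.6], "turn": [-0.6, 0, 0]},
    {"translation": [0, -3, 3.2], "turn": [-1.2, 0, 0]},
    {"translation": [0, -4.5, 4.8], "turn": [-1.8, 0, 0]},
    {"translation": [0, -6, 6.4], "turn": [-2.4, 0, 0]},
    {"translation": [0, -7.5, 8], "turn": [-3, 0, 0]},
    {"translation": [0, -9, 9.6], "turn": [-3.7, 0, 0]},
    {"translation": [0, -10.5, 11.2], "turn": [-4.4, 0, 0]},
    {"translation": [0, -12, 12.8], "turn": [-5, 0, 0]},
    {"translation": [0, -13.5, 14.4], "turn": [-5.6, 0, 0]},
    {"translation": [0, -15, 16], "turn": [-6.2, 0, 0]},
    {"translation": [0, -16.5, 17.5], "turn": [-7, 0, 0]},
    {"translation": [0, -18, 19], "turn": [-7.78, 0, 0]}
  ]
}}

```text
time_s: 3.6
ee_pos: [0.4027, 0.1161, 0.2248]
eef_rot: [-0.244, 1.57, 0.207]
force: [0.3, 0.6, 1.3]
grip_width: 0.0943
```

```bash
cat > log.py <<'E'
from h import *
import json,sys
r,p,o=pose(); json.dump([list(map(float,o["qpos"])),list(map(float,o["ee_pos"])),list(map(float,o["eef_rot"]))],open("kin.jsonl","a")); open("kin.jsonl","a").write("\n")
print(round(o["time_s"],2),np.round(o["qpos"],3),p.round(4),np.round(r.as_matrix(),3).tolist(),np.round(o["force"],1),o["grip_width"])
E
python3 log.py
```

```text
3.6 [ 0.193  0.002  1.863  0.     1.276 -1.828] [0.4027 0.1161 0.2248] [[0.001, -0.435, 0.9], [0.0, 0.9, 0.435], [-1.0, -0.0, 0.001]] [0.3 0.6 1.3] 0.09425269068466662
```

>>> {"op": "arm_command", "data": {
  "deltas": [
    {"translation": [0, -1, 1], "turn": [0, 1.4, 0]},
    {"translation": [0, -2, 2], "turn": [0, 2.8, 0]},
    {"translation": [0, -3, 3], "turn": [0, 4.2, 0]},
    {"translation": [0, -3.5, 4], "turn": [0, 5.4, 0]},
    {"translation": [0, -3.5, 4], "turn": [0, 5.4, 0]}
  ]
}}

```text
time_s: 4.02
ee_pos: [0.5328, 0.0816, 0.2202]
eef_rot: [3.138, 1.088, -2.699]
force: [-0.2, -0.1, -0.7]
grip_width: 0.094
```

```bash
python3 log.py
```

```text
4.02 [ 0.147  0.555  1.239 -0.14   1.811 -1.871] [0.5328 0.0816 0.2202] [[-0.42, -0.431, 0.799], [-0.199, 0.902, 0.382], [-0.886, 0.002, -0.464]] [-0.2 -0.1 -0.7] 0.09399913089048408
```

>>> {"op": "arm_command", "data": {
  "deltas": [
    {"translation": [0, 0, 0], "turn": [0, 0, 1.4]},
    {"translation": [0, 0, 0], "turn": [0, 0, 2.8]},
    {"translation": [0, 0, 0], "turn": [0, 0, 4.2]},
    {"translation": [0, 0, 0], "turn": [0, 0, 6]},
    {"translation": [0, 0, 0], "turn": [0, 0, 6]}
  ]
}}

```text
time_s: 4.43
ee_pos: [0.5302, 0.0808, 0.2235]
eef_rot: [2.36, 0.875, 2.674]
force: [-0.3, 0.1, 0.3]
grip_width: 0.0941
```

```bash
python3 log.py
```

```text
4.43 [-0.042  0.627  1.188  0.29   1.962 -1.904] [0.5302 0.0808 0.2235] [[-0.572, -0.162, 0.804], [0.289, 0.877, 0.383], [-0.767, 0.451, -0.455]] [-0.3  0.1  0.3] 0.09407646298026193
```

>>> {"op": "arm_command", "data": {
  "deltas": [
    {"translation": [-1, 0, 0], "turn": [0, -1.4, 0]},
    {"translation": [-2, 0, 0], "turn": [0, -2.8, 0]},
    {"translation": [-3, 0, 0], "turn": [0, -4.2, 0]},
    {"translation": [-4, 0, 0], "turn": [0, -6, 0]},
    {"translation": [-4, 0, 0], "turn": [0, -6, 0]}
  ]
}}

```text
time_s: 4.85
ee_pos: [0.5888, 0.0527, 0.3064]
eef_rot: [1.557, 1.112, 1.748]
force: [0.2, -0.7, -0.2]
grip_width: 0.0939
```

```bash
python3 log.py
```

```text
4.85 [-0.154  0.406  1.25   0.434  1.638 -1.919] [0.5888 0.0527 0.3064] [[-0.078, -0.171, 0.982], [0.436, 0.88, 0.188], [-0.896, 0.443, 0.006]] [ 0.2 -0.7 -0.2] 0.0939300150641601
```

```bash
cat > kin.py <<'E'
import numpy as np, json
from scipy.spatial.transform import Rotation as R
C=np.array([[0,-1,0],[0,0,-1],[1,0,0]],float)
def rots(q,s4=1):
    A=R.from_euler("z",q[0]).as_matrix(); B=A@R.from_euler("y",q[1]).as_matrix(); D=A@R.from_euler("y",q[1]+q[2]).as_matrix()
    T=D@R.from_euler("z",s4*q[3]).as_matrix()@R.from_euler("y",q[4]).as_matrix()@R.from_euler("z",q[5]).as_matrix()
    return A,B,D,T@C
E
python3 - <<'E'
from kin import *
D=[([1.27242058,.300451844,1.52158566,0,1.32069756,-.06658954],[.12627439,.53505866,.22389494],[-1.62070796,1.56965376,-1.85248929])]
D+=[json.loads(l) for l in open("kin.jsonl") if l.strip()]
for s in (1,-1):
    print(s,[np.degrees((R.from_euler("xyz",d[2]).inv()*R.from_matrix(rots(d[0],s)[3])).magnitude()).round(2) for d in D])
s=1
best=None
for s in (1,-1):
    A=[];b=[]
    for q,p,e in D:
        a,u,f,t=rots(q,s); A.append(np.c_[a,u[:,2],f[:,[0,2]],t[:,0]]); b+=list(p)
    A=np.vstack(A);x,res,rk,sv=np.linalg.lstsq(A,b,rcond=None); print(s,x.round(4),rk,sv.round(3),np.abs(A@x-b).max())
E
```

```text
1 [np.float64(0.0), np.float64(0.0), np.float64(0.0), np.float64(0.0), np.float64(0.0)]
-1 [np.float64(0.0), np.float64(0.0), np.float64(15.99), np.float64(33.24), np.float64(49.7)]
1 [-0.      0.0366  0.2212  0.4242  0.0409  0.4475  0.2516] 7 [4.407 3.166 2.246 0.616 0.326 0.112 0.092] 3.3423103405483268e-06
-1 [ 0.0358  0.0483  0.7038 -0.0253  0.4599  0.5756 -0.1448] 7 [4.407 3.166 2.246 0.616 0.326 0.112 0.092] 0.06997309200908591
```

```bash
cat >> kin.py <<'E'
LAT,D1,L2,E,L3,LT=.0366,.2212,.4242,.0409,.4475,.2516
LO=np.array([-3.03,-.79,.23,-1.04,0,-2.55]);HI=np.array([3.03,2.21,2.52,4.18,3.07,2.55])
def fk(q):
    a,u,f,t=rots(q); return t, a@[0,LAT,D1]+u[:,2]*L2+f@[E,0,L3]+t[:,0]*LT
def ik(T,p):
    w=np.asarray(p)-LT*T[:,0]; rr=w[0]**2+w[1]**2-LAT**2
    if rr<=0: return None
    r=np.sqrt(rr); q1=np.arctan2(w[1],w[0])-np.arctan2(LAT,r)
    h=w[2]-D1; d2=r*r+h*h; l3=np.hypot(E,L3); g=np.arctan2(E,L3)
    c=(d2-L2**2-l3**2)/(2*L2*l3)
    if abs(c)>1: return None
    b=np.arccos(c); q3=b-g   # forearm effective angle = q2+q3+g
    q2=np.arctan2(r,h)-np.arctan2(l3*np.sin(b),L2+l3*np.cos(b))
    D=(R.from_euler("z",q1)*R.from_euler("y",q2+q3)).as_matrix()
    M=D.T@T@C.T
    q5=np.arccos(np.clip(M[2,2],-1,1)); q4=np.arctan2(M[1,2],M[0,2]); q6=np.arctan2(M[2,1],-M[2,0])
    if q4<LO[3]: q4+=2*np.pi
    q=np.array([q1,q2,q3,q4,q5,q6]); return q
def ok(q,m=.05): return q is not None and np.all(q>LO+m) and np.all(q<HI-m)
def scoop_tool(al,fl):
    x=np.array([np.cos(al),0,-np.sin(al)]);y=np.array([0,fl,0.]); return np.c_[x,y,np.cross(x,y)]
GR=np.array([-.105,0,.02])
def Rz(a): return R.from_euler("z",a).as_matrix()
def rodr(ax,a): return R.from_rotvec(np.array(ax)*a).as_matrix()
E
cat > search.py <<'E'
from kin import *
pot=np.array([.607,.294]); sc=np.array([.5955,.0125,.046]); th0=np.radians(25.6)
def pourpose(psi,phi,t,lipz=.115,back=.015):
    # lip path
    Rs=Rz(psi)@rodr([-np.sin(phi),np.cos(phi),0],t)   # tips z towards dir phi
    m=Rz(psi)@[np.cos(phi),np.sin(phi),0]
    lip=np.array([.054*np.cos(phi),.054*np.sin(phi),.04])
    # lowest point of the cup
    P=[np.array([r*np.cos(a),r*np.sin(a),z]) for r,z in((.054,.04),(.034,-.04)) for a in np.linspace(0,6.28,24)]
    low=min((Rs@x)[2] for x in P)
    o=np.zeros(3); o[:2]=pot-(Rs@lip)[:2]-back*m[:2]; o[2]=lipz-low
    return Rs,o
if __name__=="__main__":
    for al in np.radians([30,45,60,75,90]):
      for fl in (1,-1):
        St=scoop_tool(al,fl); T0=Rz(th0)@St; q0=ik(T0,sc+Rz(th0)@GR)
        ql=ik(T0,sc+Rz(th0)@GR+[0,0,.12])
        print("al",round(np.degrees(al)),fl,ok(q0),ok(ql),None if q0 is None else q0.round(2))
        if not(ok(q0,0.02) and ok(ql,0.02)): continue
        res=[]
        for psi in np.radians(np.arange(-180,180,10)):
          for phi in np.radians(np.arange(-180,180,10)):
            qs=[];g=True;mz=9
            for t in np.radians(np.arange(0,121,8)):
                Rs,o=pourpose(psi,phi,t); T=Rs@St; p=o+Rs@GR; q=ik(T,p)
                if not ok(q,.06): g=False;break
                qs.append(q); 
                # body corners heights
                B=[(p+T@np.array([-.078-l,b,c])) for l in(0,.12) for b in(-.09,.09) for c in(-.04,.04)]
                mz=min(mz,min(x[2] for x in B))
            if not g or mz<.03: continue
            qs=np.array(qs); dj=np.abs(np.diff(qs,axis=0)).max()
            if dj>.7: continue
            res.append((np.abs(qs[0]-ql).max(),dj,np.degrees(psi).round(),np.degrees(phi).round(),mz,qs[0].round(2),qs[-1].round(2)))
        res.sort(key=lambda r:r[0]+2*r[1])
        for r in res[:4]: print("   ",*r)
E
python3 search.py
```

```text
al 30 1 True False [-0.51  0.4   2.28  1.88  0.84  2.08]
al 30 -1 True True [-0.51  0.4   2.28  1.88  0.84 -1.06]
    0.299797302917581 0.2341995129745122 60.0 20.0 0.17935898384862242 [-0.21  0.3   1.99  1.33  1.01 -0.57] [ 0.76  0.94  0.76 -0.96  2.02  0.76]
    0.4307289847929682 0.17532099186367517 80.0 -80.0 0.06673791865095864 [-0.13  0.38  1.87  1.17  1.22 -0.6 ] [-0.08  1.08  1.03  1.34  2.16  1.54]
    0.4082373872755183 0.18782247910970085 70.0 10.0 0.17935898384862245 [-0.23  0.4   1.84  1.21  1.17 -0.57] [ 0.71  1.07  0.5  -0.93  2.18  0.57]
    0.42712202097258517 0.18820325915702757 70.0 -80.0 0.06673791865095864 [-0.08  0.29  2.01  1.31  1.04 -0.58] [-0.12  0.97  1.25  1.37  2.02  1.44]
al 45 1 False False [-0.41  0.29  2.21  1.47  0.57  2.57]
al 45 -1 True True [-0.41  0.29  2.21  1.47  0.57 -0.57]
    0.422410583704547 0.15140454228492328 70.0 -80.0 0.043434942532419224 [ 0.01  0.22  1.94  0.97  0.93 -0.23] [-0.06  1.11  1.05  1.41  2.25  1.5 ]
    0.4157334073675817 0.17312261117941818 80.0 -80.0 0.043434942532419224 [-0.04  0.31  1.82  0.91  1.1  -0.34] [-0.03  1.2
[... 2823 characters left out ...]
2959430305 [ 0.46  0.29  1.66  0.    1.2  -1.63] [ 0.12  1.38  0.55  2.03  2.69 -0.61]
al 90 -1 True True [-0.14  0.39  1.81  0.    0.94  0.99]
    0.6138210091444678 0.21006947364822515 30.0 -60.0 0.03335697068630511 [0.48 0.31 1.63 0.   1.2  1.52] [0.08 1.27 0.82 1.74 2.62 1.95]
    0.7554356386127971 0.16287227143994554 20.0 -60.0 0.03335697068630511 [0.52 0.34 1.59 0.   1.21 1.74] [0.05 1.18 1.01 1.64 2.51 1.75]
    0.5652029734753359 0.2736005091143505 40.0 -60.0 0.03335697068630511 [0.43 0.29 1.65 0.   1.2  1.3 ] [0.11 1.37 0.61 1.94 2.72 2.25]
    0.7458351310854775 0.21524860740801133 20.0 -50.0 0.04918242959430305 [ 0.51  0.31  1.62 -0.    1.21  1.73] [0.08 1.28 0.77 1.81 2.61 2.21]
```

```bash
cat > s2.py <<'E'
from search import *
r=[]
for ald in (30,35,40,45):
  al=np.radians(ald); St=scoop_tool(al,-1); T0=Rz(th0)@St; g0=sc+Rz(th0)@GR
  q0=ik(T0,g0); ql=ik(T0,g0+[0,0,.15])
  for ps in range(40,95,10):
    for ph in range(-110,-50,10):
      psi,phi=np.radians([ps,ph]); qs=[];mz=9;mx=-9;g=1
      for t in np.radians(np.arange(0,117,4)):
        Rs,o=pourpose(psi,phi,t,.108); T=Rs@St;p=o+Rs@GR;q=ik(T,p)
        if not ok(q,.05): g=0;break
        qs.append(q)
        B=np.array([p+T@np.array(v) for v in [(-.078-l,b,c) for l in(0,.12) for b in(-.09,.09) for c in(-.04,.04)]+[(-.161,.03,-.1),(-.161,-.03,-.1)]])
        mz=min(mz,B[:,2].min()); mx=max(mx,B[:,0].max())
        rim=[(x,y) for x,y in ()]
      if g:
        qs=np.array(qs); r.append((mz,mx,ald,ps,ph,np.abs(np.diff(qs,axis=0)).max(),np.minimum(qs-LO,HI-qs).min(),T[:,0].round(2),p.round(3)))
r.sort(key=lambda a:-a[0])
for a in r[:25]: print(*[np.round(v,3) for v in a])
E
python3 s2.py
```

```text
0.131 0.738 30 40 -60 0.25 0.22 [-0.34  0.92 -0.17] [0.589 0.204 0.212]
0.131 0.774 30 50 -60 0.176 0.273 [-0.5   0.85 -0.17] [0.605 0.202 0.212]
0.131 0.808 30 60 -60 0.14 0.373 [-0.64  0.75 -0.17] [0.621 0.203 0.212]
0.131 0.836 30 70 -60 0.119 0.322 [-0.76  0.63 -0.17] [0.636 0.207 0.212]
0.127 0.747 35 40 -60 0.274 0.258 [-0.41  0.9  -0.12] [0.589 0.204 0.212]
0.127 0.785 35 50 -60 0.177 0.306 [-0.56  0.82 -0.12] [0.605 0.202 0.212]
0.127 0.817 35 60 -60 0.139 0.399 [-0.7   0.71 -0.12] [0.621 0.203 0.212]
0.127 0.843 35 70 -60 0.125 0.225 [-0.81  0.58 -0.12] [0.636 0.207 0.212]
0.122 0.758 40 40 -60 0.231 0.301 [-0.47  0.88 -0.06] [0.589 0.204 0.212]
0.122 0.794 40 50 -60 0.163 0.344 [-0.62  0.78 -0.06] [0.605 0.202 0.212]
0.122 0.824 40 60 -60 0.133 0.429 [-0.75  0.66 -0.06] [0.621 0.203 0.212]
0.122 0.848 40 70 -60 0.148 0.118 [-0.85  0.52 -0.06] [0.636 0.207 0.212]
0.118 0.768 45 40 -60 0.134 0.34 [-0.53  0.85 -0.01] [0.589 0.204 0.212]
0.118 0.802 45 50 -60 0.134 0.386 [-0.67  0.74 -0.01] [0.605 0.202 0.212]
0.118 0.831 45 60 -60 0.12 0.381 [-0.79  0.61 -0.01] [0.621 0.203 0.212]
0.104 0.679 30 40 -70 0.221 0.241 [-0.09  0.99 -0.05] [0.563 0.205 0.197]
0.104 0.719 30 50 -70 0.156 0.286 [-0.27  0.96 -0.05] [0.579 0.199 0.197]
0.104 0.757 30 60 -70 0.127 0.377 [-0.43  0.9  -0.05] [0.596 0.196 0.197]
0.104 0.854 30 90 -70 0.142 0.089 [-0.82  0.57 -0.05] [0.647 0.203 0.197]
0.104 0.793 30 70 -70 0.11 0.503 [-0.58  0.81 -0.05] [0.613 0.195 0.197]
0.104 0.827 30 80 -70 0.099 0.452 [-0.71  0.7  -0.05] [0.63  0.198 0.197]
0.1 0.689 35 40 -70 0.237 0.279 [-0.17  0.99 -0.  ] [0.563 0.205 0.197]
0.1 0.728 35 50 -70 0.154 0.32 [-0.34  0.94 -0.  ] [0.579 0.199 0.197]
0.1 0.765 35 60 -70 0.124 0.404 [-0.49  0.87 -0.  ] [0.596 0.196 0.197]
0.1 0.803 35 70 -70 0.109 0.523 [-0.64  0.77 -0.  ] [0.613 0.195 0.197]
```

```bash
cat > plan.py <<'E'
from kin import *
import json
from search import pot,sc,th0,pourpose
AL=np.radians(35); ST=scoop_tool(AL,-1)
def rows(poses,T0,p0,dec=1):
    out=[]
    for T,p in poses:
        t=(T0.T@(p-p0)/.025).round(dec); r=(np.degrees(R.from_matrix(T0.T@T).as_rotvec())/5).round(dec)
        out.append({"translation":[float(v)+0. for v in t],"turn":[float(v)+0. for v in r]})
    return out
def pr(rs):
    for i in range(0,len(rs),12): print(json.dumps(rs[i:i+12]))
def jpath(q0,q1,n): return [fk(q0+(q1-q0)*k/n) for k in range(1,n+1)]
def nsteps(poses_fn): pass
E
python3 - <<'E'
from plan import *
from station import ctrl
q=np.array(ctrl.get_obs()["qpos"])
T0=Rz(th0)@ST; g=sc+Rz(th0)@GR; print("grip",g.round(4))
pre=g-T0[:,0]*.11+[0,0,.03]; qp=ik(T0,pre); qg=ik(T0,g)
print(q.round(2),qp.round(2),ok(qp),qg.round(2),ok(qg,.02))
n=26
J=jpath(q,qp,n); print([p.round(2).tolist() for T,p in J[::5]],[ (p+T[:,0]*.02)[2].round(3) for T,p in J])
A=J[:12]; B=J[12:24]; C_=J[24:]
# rows relative to successive call-starting commanded poses
T,p=fk(q); pr(rows(A,T,p,1))
E
```

```text
grip [ 0.5008 -0.0329  0.066 ]
[-0.15  0.41  1.25  0.43  1.64 -1.92] [-0.73 -0.02  2.37  1.32  0.9  -0.56] True [-0.48  0.36  2.26  1.78  0.73 -0.93] True
[[0.58, 0.05, 0.3], [0.56, 0.03, 0.28], [0.53, 0.01, 0.25], [0.51, -0.02, 0.23], [0.47, -0.05, 0.2], [0.42, -0.07, 0.16]] [np.float64(0.283), np.float64(0.279), np.float64(0.274), np.float64(0.269), np.float64(0.265), np.float64(0.26), np.float64(0.256), np.float64(0.252), np.float64(0.248), np.float64(0.243), np.float64(0.239), np.float64(0.234), np.float64(0.23), np.float64(0.225), np.float64(0.22), np.float64(0.215), np.float64(0.21), np.float64(0.204), np.float64(0.198), np.float64(0.192), np.float64(0.186), np.float64(0.179), np.float64(0.171), np.float64(0.164), np.float64(0.156), np.float64(0.148)]
[{"translation": [0.1, -0.2, -0.2], "turn": [0.9, -0.3, 0.4]}, {"translation": [0.3, -0.4, -0.4], "turn": [1.9, -0.6, 0.7]}, {"translation": [0.4, -0.6, -0.6], "turn": [2.9, -0.9, 1.1]}, {"translation": [0.5, -0.8, -0.9], "turn": [3.8, -1.1, 1.5]}, {"translation": [0.6, -1.0, -1.1], "turn": [4.8, -1.4, 1.9]}, {"translation": [0.7, -1.2, -1.3], "turn": [5.9, -1.6, 2.3]}, {"translation": [0.8, -1.4, -1.5], "turn": [6.9, -1.9, 2.7]}, {"translation": [1.0, -1.6, -1.8], "turn": [7.9, -2.1, 3.2]}, {"translation": [1.1, -1.8, -2.0], "turn": [9.0, -2.3, 3.6]}, {"translation": [1.2, -2.0, -2.2], "turn": [10.0, -2.5, 4.0]}, {"translation": [1.3, -2.2, -2.5], "turn": [11.1, -2.7, 4.5]}, {"translation": [1.4, -2.4, -2.7], "turn": [12.2, -2.9, 5.0]}]
```

>>> {"op": "arm_command", "data": {
  "deltas": [
    {"translation": [0.1, -0.2, -0.2], "turn": [0.9, -0.3, 0.4]},
    {"translation": [0.3, -0.4, -0.4], "turn": [1.9, -0.6, 0.7]},
    {"translation": [0.4, -0.6, -0.6], "turn": [2.9, -0.9, 1.1]},
    {"translation": [0.5, -0.8, -0.9], "turn": [3.8, -1.1, 1.5]},
    {"translation": [0.6, -1.0, -1.1], "turn": [4.8, -1.4, 1.9]},
    {"translation": [0.7, -1.2, -1.3], "turn": [5.9, -1.6, 2.3]},
    {"translation": [0.8, -1.4, -1.5], "turn": [6.9, -1.9, 2.7]},
    {"translation": [1.0, -1.6, -1.8], "turn": [7.9, -2.1, 3.2]},
    {"translation": [1.1, -1.8, -2.0], "turn": [9.0, -2.3, 3.6]},
    {"translation": [1.2, -2.0, -2.2], "turn": [10.0, -2.5, 4.0]},
    {"translation": [1.3, -2.2, -2.5], "turn": [11.1, -2.7, 4.5]},
    {"translation": [1.4, -2.4, -2.7], "turn": [12.2, -2.9, 5.0]}
  ]
}}

```text
time_s: 5.85
ee_pos: [0.5274, 0.0035, 0.2438]
eef_rot: [2.174, 0.771, 1.17]
force: [-0.3, -0.3, -0.1]
grip_width: 0.0941
```

```bash
cat > go.py <<'E'
# python go.py <n>: path by joint interpolation to named target
import sys
from plan import *
from station import ctrl
o=ctrl.get_obs(); q=np.array(o["qpos"]); T,p=fk(q)
def jto(Tt,pt,n,dec=1,m=.03):
    qt=ik(Tt,np.asarray(pt)); print("t",round(o["time_s"],2),"q",q.round(2),"->",qt.round(2),ok(qt,m),"p",p.round(3))
    pr(rows(jpath(q,qt,n),T,p,dec))
E
python3 - <<'E'
from go import *
T0=Rz(th0)@ST; g=sc+Rz(th0)@GR
jto(T0,g-T0[:,0]*.11+[0,0,.03],12)
E
```

```text
t 5.85 q [-0.42  0.21  1.77  0.84  1.3  -1.28] -> [-0.73 -0.02  2.37  1.32  0.9  -0.56] True p [0.527 0.003 0.244]
[{"translation": [-0.1, -0.4, 0.1], "turn": [1.3, -0.2, 0.5]}, {"translation": [-0.2, -0.8, 0.2], "turn": [2.6, -0.4, 1.1]}, {"translation": [-0.2, -1.2, 0.3], "turn": [3.9, -0.6, 1.6]}, {"translation": [-0.3, -1.7, 0.4], "turn": [5.2, -0.8, 2.2]}, {"translation": [-0.4, -2.1, 0.5], "turn": [6.5, -0.9, 2.7]}, {"translation": [-0.5, -2.6, 0.6], "turn": [7.9, -1.0, 3.3]}, {"translation": [-0.6, -3.1, 0.6], "turn": [9.2, -1.2, 3.9]}, {"translation": [-0.6, -3.7, 0.7], "turn": [10.6, -1.3, 4.5]}, {"translation": [-0.7, -4.2, 0.8], "turn": [11.9, -1.4, 5.1]}, {"translation": [-0.8, -4.8, 0.8], "turn": [13.3, -1.4, 5.7]}, {"translation": [-0.8, -5.5, 0.8], "turn": [14.7, -1.5, 6.3]}, {"translation": [-0.8, -6.1, 0.8], "turn": [16.0, -1.5, 7.0]}]
```

>>> {"op": "arm_command", "data": {
  "deltas": [
    {"translation": [-0.1, -0.4, 0.1], "turn": [1.3, -0.2, 0.5]},
    {"translation": [-0.2, -0.8, 0.2], "turn": [2.6, -0.4, 1.1]},
    {"translation": [-0.2, -1.2, 0.3], "turn": [3.9, -0.6, 1.6]},
    {"translation": [-0.3, -1.7, 0.4], "turn": [5.2, -0.8, 2.2]},
    {"translation": [-0.4, -2.1, 0.5], "turn": [6.5, -0.9, 2.7]},
    {"translation": [-0.5, -2.6, 0.6], "turn": [7.9, -1.0, 3.3]},
    {"translation": [-0.6, -3.1, 0.6], "turn": [9.2, -1.2, 3.9]},
    {"translation": [-0.6, -3.7, 0.7], "turn": [10.6, -1.3, 4.5]},
    {"translation": [-0.7, -4.2, 0.8], "turn": [11.9, -1.4, 5.1]},
    {"translation": [-0.8, -4.8, 0.8], "turn": [13.3, -1.4, 5.7]},
    {"translation": [-0.8, -5.5, 0.8], "turn": [14.7, -1.5, 6.3]},
    {"translation": [-0.8, -6.1, 0.8], "turn": [16.0, -1.5, 7.0]}
  ]
}}

```text
time_s: 6.85
ee_pos: [0.4202, -0.071, 0.1594]
eef_rot: [3.117, 0.608, 0.466]
force: [0.8, -0.4, 0.2]
grip_width: 0.0941
```

Run:
```python
from go import *
T0=Rz(th0)@ST; g=sc+Rz(th0)@GR
jto(T0,g-T0[:,0]*.11+[0,0,.03],1,2)
print(np.round((T0,T),3))
from h import *
im=optics.camera("wrist"); cv2.imwrite("pics/w1.png",im[:,:,::-1])
print(models.mark_of("scoop_grip","wrist"), proj("wrist",[g,sc]))
```

```text
t 6.85 q [-0.74 -0.02  2.36  1.31  0.91 -0.59] -> [-0.73 -0.02  2.37  1.32  0.9  -0.56] True p [ 0.42  -0.071  0.159]
[{"translation": [-0.02, 0.01, 0.03], "turn": [0.41, -0.04, 0.18]}]
[[[ 0.739  0.432 -0.517]
  [ 0.354 -0.902 -0.248]
  [-0.574  0.    -0.819]]

 [[ 0.733  0.462 -0.499]
  [ 0.369 -0.887 -0.279]
  [-0.571  0.02  -0.821]]]
[{'at': [289.3, 157.0], 'score': 0.72}] [[287.94175309 231.43351757]
 [290.60184277 157.93486761]]
```

View pics/w1.png

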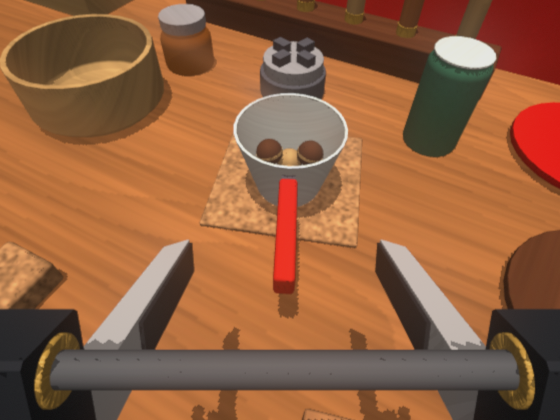

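The wrist view shows the handle at (287,235), midway between the fingers, and my projected grip point (288,231) lies on it. Going in.

Run:
```python
from go import *
T0=Rz(th0)@ST; g=sc+Rz(th0)@GR
jto(T0,g,6,2,.02)
```

```text
t 6.95 q [-0.74 -0.02  2.36  1.31  0.91 -0.6 ] -> [-0.48  0.36  2.26  1.78  0.73 -0.93] True p [ 0.42  -0.07   0.159]
[{"translation": [0.79, 0.15, -0.07], "turn": [0.03, 0.19, 0.01]}, {"translation": [1.61, 0.25, -0.04], "turn": [0.09, 0.3, 0.03]}, {"translation": [2.45, 0.3, 0.08], "turn": [0.16, 0.33, 0.07]}, {"translation": [3.31, 0.3, 0.29], "turn": [0.25, 0.29, 0.11]}, {"translation": [4.18, 0.24, 0.6], "turn": [0.33, 0.17, 0.16]}, {"translation": [5.06, 0.11, 1.0], "turn": [0.42, -0.03, 0.2]}]
```

>>> {"op": "arm_command", "data": {
  "deltas": [
    {"translation": [0.6, 0, 0], "turn": [0.42, 0, 0.2]},
    {"translation": [1.4, 0, 0.2], "turn": [0.42, 0, 0.2]},
    {"translation": [2.2, 0.1, 0.4], "turn": [0.42, 0, 0.2]},
    {"translation": [3.0, 0.1, 0.6], "turn": [0.42, -0.03, 0.2]},
    {"translation": [3.8, 0.1, 0.8], "turn": [0.42, -0.03, 0.2]},
    {"translation": [4.6, 0.11, 0.95], "turn": [0.42, -0.03, 0.2]},
    {"translation": [5.06, 0.11, 1.0], "turn": [0.42, -0.03, 0.2]},
    {"translation": [5.06, 0.11, 1.0], "turn": [0.42, -0.03, 0.2]},
    {"translation": [5.06, 0.11, 1.0], "turn": [0.42, -0.03, 0.2]}
  ]
}}

```text
time_s: 7.7
ee_pos: [0.5029, -0.0326, 0.0673]
eef_rot: [3.136, 0.61, 0.451]
force: [-0.7, -0.2, 0.7]
grip_width: 0.0939
```

Run:
```python
from go import *
T0=Rz(th0)@ST; g=sc+Rz(th0)@GR
jto(T0,g,1,2,.02); print(o["force"])
from h import *
im=optics.camera("wrist"); cv2.imwrite("pics/w2.png",im[:,:,::-1])
```

```text
t 7.7 q [-0.48  0.36  2.26  1.78  0.73 -0.93] -> [-0.48  0.36  2.26  1.78  0.73 -0.93] True p [ 0.503 -0.033  0.067]
[{"translation": [-0.03, -0.03, 0.09], "turn": [0.09, -0.01, 0.04]}]
[-0.73101135 -0.18157415  0.73650114]
```

View pics/w2.png

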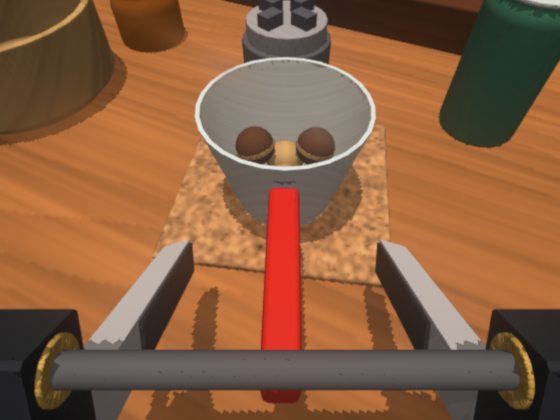

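The handle is centred between the fingers, at (283,300). Closing.

>>> {"op": "arm_command", "data": {
  "deltas": [
    {"translation": [0, 0, 0], "turn": [0.1, 0, 0]},
    {"translation": [0, 0, 0], "turn": [0.1, 0, 0]},
    {"translation": [0, 0, 0], "turn": [0.1, 0, 0]},
    {"translation": [0, 0, 0], "turn": [0.1, 0, 0]},
    {"translation": [0, 0, 0], "turn": [0.1, 0, 0]},
    {"translation": [0, 0, 0], "turn": [0.1, 0, 0]},
    {"translation": [0, 0, 0], "turn": [0.1, 0, 0]},
    {"translation": [0, 0, 0], "turn": [0.1, 0, 0]},
    {"translation": [0, 0, 0], "turn": [0.1, 0, 0]},
    {"translation": [0, 0, 0], "turn": [0.1, 0, 0]}
  ],
  "gripper": 0,
  "force": 60
}}

```text
time_s: 8.58
ee_pos: [0.5024, -0.0331, 0.0671]
eef_rot: [-3.137, 0.61, 0.448]
force: [-0.0, 0.9, -0.4]
grip_width: 0.0305
```

Run:
```python
from go import *
print(o["grip_width"],o["force"],o["moment"])
T0=Rz(th0)@ST
jto(T0,p+[0,0,.12],6,2,.02)
```

```text
0.030476001117500887 [-0.00775812  0.91726433 -0.43636575] [-0.21352779  0.47882242 -0.01279328]
t 8.58 q [-0.48  0.36  2.26  1.78  0.73 -0.92] -> [-0.48  0.04  2.22  1.37  0.73 -0.38] True p [ 0.502 -0.033  0.067]
[{"translation": [-0.39, 0.01, -0.75], "turn": [0.0, 0.08, -0.09]}, {"translation": [-0.81, 0.01, -1.46], "turn": [-0.01, 0.12, -0.14]}, {"translation": [-1.26, 0.01, -2.13], "turn": [-0.02, 0.12, -0.17]}, {"translation": [-1.73, 0.0, -2.76], "turn": [-0.03, 0.1, -0.15]}, {"translation": [-2.23, -0.01, -3.36], "turn": [-0.04, 0.05, -0.09]}, {"translation": [-2.75, -0.02, -3.93], "turn": [-0.05, -0.01, 0.02]}]
```

Still closing, so I'll wait for the fingers.

>>> {"op": "arm_command", "data": {
  "deltas": [
    {"translation": [0, 0, 0], "turn": [0, 0, 0]},
    {"translation": [0, 0, 0], "turn": [0, 0, 0]},
    {"translation": [0, 0, 0], "turn": [0, 0, 0]},
    {"translation": [0, 0, 0], "turn": [0, 0, 0]},
    {"translation": [0, 0, 0], "turn": [0, 0, 0]}
  ]
}}

```text
time_s: 9.0
ee_pos: [0.5024, -0.0331, 0.0671]
eef_rot: [-3.137, 0.61, 0.448]
force: [-0.0, -0.4, 0.3]
grip_width: 0.0157
```

>>> {"op": "arm_command", "data": {
  "deltas": [
    {"translation": [-0.2, 0, -0.3], "turn": [0, 0, 0]},
    {"translation": [-0.4, 0, -0.6], "turn": [0, 0, 0]},
    {"translation": [-0.6, 0, -0.85], "turn": [0, 0, 0]},
    {"translation": [-0.6, 0, -0.85], "turn": [0, 0, 0]}
  ]
}}

```text
time_s: 9.33
ee_pos: [0.5025, -0.0334, 0.094]
eef_rot: [-3.138, 0.61, 0.448]
force: [0.4, 0.6, -1.2]
grip_width: 0.0155
```

Run:
```python
from go import *
from h import *
print(o["grip_width"],o["force"],o["moment"],p)
a=optics.camera("scene");b=optics.camera("wrist")
cv2.imwrite("pics/l1.png",np.hstack([cv2.resize(a[150:290,270:380],None,fx=3,fy=3),b])[:,:,::-1])
```

```text
0.01554514321283652 [ 0.4364383   0.58734994 -1.19570596] [-0.4694624   0.9094321  -0.02234866] [ 0.50244457 -0.03342529  0.09398576]
```

View pics/l1.png

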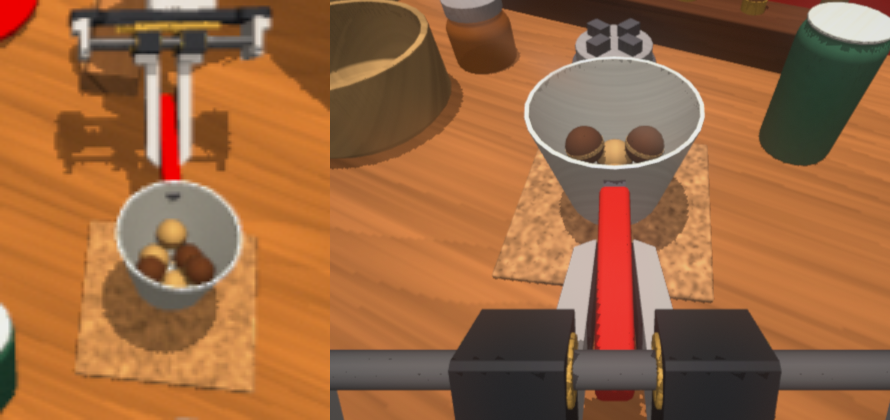

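The lift is clean: the cup keeps its place in the wrist view (rim at columns ~195-373 before and after) and the balls are inside. Next: up, then across to the pot.

Run:
```python
from go import *
psi,phi=np.radians([50,-70])
Rs,oo=pourpose(psi,phi,0,.125)
print(oo, (oo+Rs@GR).round(3))
T1=T;p1=p+[0,0,.09]; q1=ik(T1,p1); qt=ik(Rs@ST,oo+Rs@GR); print(q.round(2),q1.round(2),qt.round(2),ok(qt))
# cartesian: blend: lift 4 rows, then 16 rows of pose interpolation with upright kept
from scipy.spatial.transform import Slerp
path=[(T,p+np.array([0,0,.09])*k/4) for k in (1,2,3,4)]
sl=Slerp([0,1],R.from_matrix([T1,Rs@ST])); pt=oo+Rs@GR
n=14
for k in range(1,n+1):
    s=k/n; s=s*s*(3-2*s); path.append((sl(s).as_matrix(),p1+(pt-p1)*s))
print([ok(ik(*x),.04) for x in path]); Q=np.array([ik(*x) for x in path]); print(np.abs(np.diff(Q,axis=0)).max(0).round(3))
pr(rows(path[:12],T,p,2)); print(); T2,p2=path[11]; pr(rows(path[12:],T2,p2,2))
```

```text
[0.54216121 0.31759939 0.165     ] [0.475 0.237 0.185]
[-0.48  0.28  2.26  1.69  0.72 -0.81] [-0.48  0.05  2.22  1.38  0.73 -0.4 ] [ 0.12  0.07  2.19  1.46  0.6  -0.35] True
[np.True_, np.True_, np.True_, np.True_, np.True_, np.True_, np.True_, np.True_, np.True_, np.True_, np.True_, np.True_, np.True_, np.True_, np.True_, np.True_, np.True_, np.True_]
[0.067 0.06  0.015 0.079 0.016 0.105]
[{"translation": [-0.52, 0.0, -0.74], "turn": [0.0, 0.0, 0.0]}, {"translation": [-1.03, -0.01, -1.48], "turn": [0.0, 0.0, 0.0]}, {"translation": [-1.55, -0.01, -2.21], "turn": [0.0, 0.0, 0.0]}, {"translation": [-2.06, -0.01, -2.95], "turn": [0.0, 0.0, 0.0]}, {"translation": [-2.02, -0.16, -2.98], "turn": [-0.04, 0.0, -0.06]}, {"translation": [-1.9, -0.58, -3.07], "turn": [-0.16, 0.0, -0.22]}, {"translation": [-1.71, -1.22, -3.2], "turn": [-0.34, 0.0, -0.47]}, {"translation": [-1.47, -2.04, -3.37], "turn": [-0.56, 0.0, -0.79]}, {"translation": [-1.19, -3.0, -3.57], "turn": [-0.83, 0.0, -1.16]}, {"translation": [-0.89, -4.04, -3.79], "turn": [-1.12, -0.01, -1.57]}, {"translation": [-0.57, -5.13, -4.02], "turn": [-1.42, -0.01, -1.99]}, {"translation": [-0.26, -6.22, -4.25], "turn": [-1.72, -0.01, -2.42]}]

[{"translation": [0.51, -0.91, -0.37], "turn": [-0.29, 0.0, -0.41]}, {"translation": [0.98, -1.75, -0.7], "turn": [-0.55, 0.0, -0.78]}, {"translation": [1.38, -2.47, -0.99], "turn": [-0.78, 0.0, -1.1]}, {"translation": [1.7, -3.03, -1.22], "turn": [-0.96, -0.01, -1.35]}, {"translation": [1.9, -3.39, -1.36], "turn": [-1.08, -0.01, -1.51]}, {"translation": [1.97, -3.52, -1.41], "turn": [-1.12, -0.01, -1.57]}]
```

>>> {"op": "arm_command", "data": {
  "deltas": [
    {"translation": [-0.52, 0.0, -0.74], "turn": [0.0, 0.0, 0.0]},
    {"translation": [-1.03, -0.01, -1.48], "turn": [0.0, 0.0, 0.0]},
    {"translation": [-1.55, -0.01, -2.21], "turn": [0.0, 0.0, 0.0]},
    {"translation": [-2.06, -0.01, -2.95], "turn": [0.0, 0.0, 0.0]},
    {"translation": [-2.02, -0.16, -2.98], "turn": [-0.04, 0.0, -0.06]},
    {"translation": [-1.9, -0.58, -3.07], "turn": [-0.16, 0.0, -0.22]},
    {"translation": [-1.71, -1.22, -3.2], "turn": [-0.34, 0.0, -0.47]},
    {"translation": [-1.47, -2.04, -3.37], "turn": [-0.56, 0.0, -0.79]},
    {"translation": [-1.19, -3.0, -3.57], "turn": [-0.83, 0.0, -1.16]},
    {"translation": [-0.89, -4.04, -3.79], "turn": [-1.12, -0.01, -1.57]},
    {"translation": [-0.57, -5.13, -4.02], "turn": [-1.42, -0.01, -1.99]},
    {"translation": [-0.26, -6.22, -4.25], "turn": [-1.72, -0.01, -2.42]}
  ]
}}

```text
time_s: 10.43
ee_pos: [0.4842, 0.1326, 0.1822]
eef_rot: [-3.136, 0.613, 0.711]
force: [0.9, -0.7, -2.4]
grip_width: 0.0154
```

>>> {"op": "arm_command", "data": {
  "deltas": [
    {"translation": [0.51, -0.91, -0.37], "turn": [-0.29, 0.0, -0.41]},
    {"translation": [0.98, -1.75, -0.7], "turn": [-0.55, 0.0, -0.78]},
    {"translation": [1.38, -2.47, -0.99], "turn": [-0.78, 0.0, -1.1]},
    {"translation": [1.7, -3.03, -1.22], "turn": [-0.96, -0.01, -1.35]},
    {"translation": [1.9, -3.39, -1.36], "turn": [-1.08, -0.01, -1.51]},
    {"translation": [1.97, -3.52, -1.41], "turn": [-1.12, -0.01, -1.57]},
    {"translation": [1.97, -3.52, -1.41], "turn": [-1.12, -0.01, -1.57]}
  ]
}}

```text
time_s: 11.02
ee_pos: [0.4741, 0.2375, 0.1841]
eef_rot: [-3.139, 0.612, 0.876]
force: [0.1, -0.5, -3.0]
grip_width: 0.0157
```

Run:
```python
from go import *
from h import *
psi,phi=np.radians([50,-70])
print(o["time_s"],p,"Rs z",(T@ST.T)[:,2].round(3),"x az",np.degrees(np.arctan2(*(T@ST.T)[[1,0],0])))
im={}
for c in ("scene","top"): im[c]=optics.camera(c)
m=[d for c in ("scene","top") for d in [models.mark_of("pot",c)[:1],models.mark_of("scoop_mid",c)[:1]]]; print(m)
print("pred scoop", proj("scene",p-T@ST.T@GR),proj("top",p-T@ST.T@GR))
# pot rim: fit circle by projected ellipse to mask top
cv2.imwrite("pics/t1.png",np.hstack([cv2.resize(im["scene"][180:360,300:500],None,fx=2,fy=2),cv2.resize(im["top"][100:280,60:260],None,fx=2,fy=2)])[:,:,::-1])
```

```text
11.0167 [0.47406787 0.23744318 0.18414217] Rs z [0.002 0.    1.   ] x az 50.09475770918557
[[{'at': [423.3, 293.3], 'score': 0.97}], [{'at': [463.0, 246.2], 'score': 0.95}], [{'at': [132.3, 199.6], 'score': 0.76}], [{'at': [102.5, 217.2], 'score': 0.68}]]
pred scoop [[463.58067944 246.59765488]] [[101.18064336 217.44300538]]
```

View pics/t1.png

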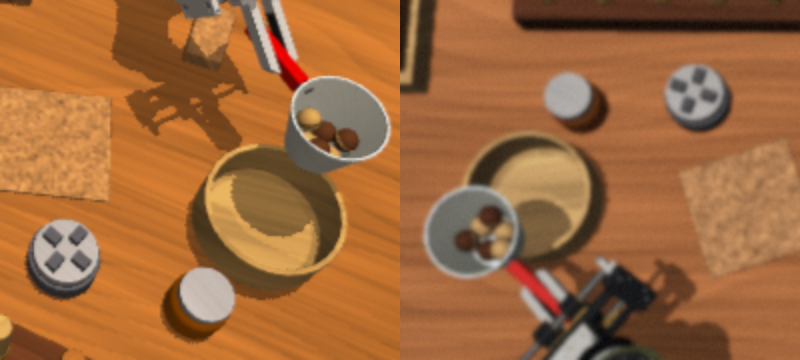

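```bash
cat > rim.py <<'E'
from h import *
from scipy.ndimage import map_coordinates
K={c:cal(c) for c in("scene","top")}
a=np.linspace(0,2*np.pi,360,endpoint=False)
def circ(x,y,r,z): return np.c_[x+r*np.cos(a),y+r*np.sin(a),np.full(360,z)]
def score(c,G,circs,x,y):
    P=np.vstack([circ(x,y,r,z) for r,z in circs]); u=proj(c,P,K[c]).astype(np.float32)
    h=cv2.convexHull(u)[:,0]; h=np.vstack([h,h[:1]]); s=np.r_[0,np.cumsum(np.hypot(*np.diff(h,axis=0).T))]
    t=np.linspace(0,s[-1],300); U=np.c_[np.interp(t,s,h[:,0]),np.interp(t,s,h[:,1])]
    return map_coordinates(G,[U[:,1],U[:,0]],order=1).mean()
def fit(c,img,circs,x0,y0,w=.02):
    g=cv2.GaussianBlur(img,(0,0),.8).astype(float); G=np.sqrt(sum(cv2.Sobel(g[...,i],-1,1,0)**2+cv2.Sobel(g[...,i],-1,0,1)**2 for i in range(3)))
    G=np.minimum(G,250)
    b=max(((score(c,G,circs,x,y),x,y) for x in np.arange(x0-w,x0+w,.002) for y in np.arange(y0-w,y0+w,.002)))
    return [round(float(v),4) for v in b]
E
python3 - <<'E'
from rim import *
for c in("scene","top"):
    im=cv2.imread(f"pics/a_{c}.png")
    print(c,"pot",fit(c,im,[(.085,.08),(.085,0)],.607,.294),"rim only",fit(c,im,[(.085,.08)],.607,.294),"inner",fit(c,im,[(.078,.08)],.607,.294))
    print(c,"lid",fit(c,im,[(.086,.018),(.086,.008)],.587,-.302), "knob",fit(c,im,[(.015,.064)],.587,-.302))
    print(c,"cup",fit(c,im,[(.054,.086)],.5955,.0125))
E
```

```text
scene pot [201.8516, 0.619, 0.298] rim only [204.4885, 0.609, 0.302] inner [218.14, 0.615, 0.3]
scene lid [233.4041, 0.589, -0.302] knob [249.6511, 0.589, -0.302]
scene cup [244.5406, 0.5975, 0.0105]
top pot [146.2777, 0.615, 0.298] rim only [167.4613, 0.605, 0.3] inner [221.6249, 0.609, 0.298]
top lid [187.4054, 0.589, -0.3] knob [249.5865, 0.589, -0.3]
top cup [179.7449, 0.5955, 0.0065]
```

```bash
sed -i 's/pot=np.array(\[.607,.294\])/pot=np.array([.611,.299])/' search.py
python3 - <<'E'
from go import *
psi,phi=np.radians([50,-70])
path=[];ts=list(np.linspace(0,56,12))+list(np.linspace(59,92,12))+list(np.linspace(95,118,12))
for t in ts:
    lz=.125-.013*min(1,t/30)
    Rs,oo=pourpose(psi,phi,np.radians(t),lz); path.append((Rs@ST,oo+Rs@GR))
Q=np.array([ik(*x) for x in path]); print([ok(x,.04) for x in Q].count(False),np.abs(np.diff(Q,axis=0)).max(0).round(3))
T0_,p0_=T,p
for i in range(0,36,12):
    pr(rows(path[i:i+12],T0_,p0_,2)); T0_,p0_=path[i+11]; print(Q[i+11].round(2),p0_.round(3))
E
```

```text
0 [0.016 0.043 0.041 0.12  0.071 0.174]
[{"translation": [0.24, -0.03, -0.15], "turn": [-0.01, 0.0, 0.0]}, {"translation": [0.13, -0.09, -0.26], "turn": [0.77, -0.35, -0.55]}, {"translation": [0.05, -0.11, -0.36], "turn": [1.56, -0.7, -1.1]}, {"translation": [-0.01, -0.11, -0.45], "turn": [2.34, -1.05, -1.65]}, {"translation": [-0.05, -0.08, -0.52], "turn": [3.12, -1.39, -2.2]}, {"translation": [-0.06, -0.03, -0.58], "turn": [3.91, -1.74, -2.75]}, {"translation": [-0.06, 0.05, -0.63], "turn": [4.69, -2.09, -3.3]}, {"translation": [-0.08, 0.16, -0.72], "turn": [5.48, -2.44, -3.85]}, {"translation": [-0.08, 0.29, -0.8], "turn": [6.26, -2.79, -4.39]}, {"translation": [-0.05, 0.45, -0.86], "turn": [7.04, -3.14, -4.94]}, {"translation": [0.0, 0.63, -0.91], "turn": [7.83, -3.49, -5.49]}, {"translation": [0.08, 0.83, -0.93], "turn": [8.61, -3.84, -6.04]}]
[-0.02  0.37  1.77  1.03  1.32  0.69] [0.5   0.234 0.203]
[{"translation": [-0.03, 0.09, -0.1], "turn": [0.46, -0.21, -0.32]}, {"translation": [-0.05, 0.2, -0.2], "turn": [0.92, -0.41, -0.65]}, {"translation": [-0.07, 0.31, -0.31], "turn":
[... 893 characters left out ...]
1, -0.49, -0.77]}, {"translation": [-0.36, -0.08, -0.47], "turn": [1.43, -0.63, -1.0]}, {"translation": [-0.44, -0.08, -0.58], "turn": [1.75, -0.78, -1.22]}, {"translation": [-0.52, -0.08, -0.69], "turn": [2.07, -0.92, -1.45]}, {"translation": [-0.59, -0.08, -0.8], "turn": [2.39, -1.06, -1.68]}, {"translation": [-0.67, -0.07, -0.91], "turn": [2.72, -1.21, -1.9]}, {"translation": [-0.74, -0.06, -1.02], "turn": [3.04, -1.35, -2.13]}, {"translation": [-0.81, -0.04, -1.13], "turn": [3.36, -1.49, -2.35]}, {"translation": [-0.88, -0.02, -1.25], "turn": [3.68, -1.64, -2.58]}, {"translation": [-0.95, 0.01, -1.36], "turn": [4.0, -1.78, -2.8]}]
[-0.1   0.89  1.3   1.32  1.94  1.5 ] [0.586 0.203 0.2  ]
```

>>> {"op": "arm_command", "data": {
  "deltas": [
    {"translation": [0.24, -0.03, -0.15], "turn": [-0.01, 0.0, 0.0]},
    {"translation": [0.13, -0.09, -0.26], "turn": [0.77, -0.35, -0.55]},
    {"translation": [0.05, -0.11, -0.36], "turn": [1.56, -0.7, -1.1]},
    {"translation": [-0.01, -0.11, -0.45], "turn": [2.34, -1.05, -1.65]},
    {"translation": [-0.05, -0.08, -0.52], "turn": [3.12, -1.39, -2.2]},
    {"translation": [-0.06, -0.03, -0.58], "turn": [3.91, -1.74, -2.75]},
    {"translation": [-0.06, 0.05, -0.63], "turn": [4.69, -2.09, -3.3]},
    {"translation": [-0.08, 0.16, -0.72], "turn": [5.48, -2.44, -3.85]},
    {"translation": [-0.08, 0.29, -0.8], "turn": [6.26, -2.79, -4.39]},
    {"translation": [-0.05, 0.45, -0.86], "turn": [7.04, -3.14, -4.94]},
    {"translation": [0.0, 0.63, -0.91], "turn": [7.83, -3.49, -5.49]},
    {"translation": [0.08, 0.83, -0.93], "turn": [8.61, -3.84, -6.04]}
  ]
}}

```text
time_s: 12.32
ee_pos: [0.501, 0.235, 0.2036]
eef_rot: [-1.929, 0.585, 1.618]
force: [0.2, -0.1, -1.8]
grip_width: 0.0155
```

Run:
```python
from go import *
from h import *
S=T@ST.T;print(o["time_s"],p,"tilt",np.degrees(np.arccos(S[2,2])),"mid",p-S@GR,o["grip_width"])
im={}
for c in ("scene","top"): im[c]=optics.camera(c)
cv2.imwrite("pics/t2.png",np.hstack([cv2.resize(im["scene"][180:360,300:500],None,fx=2,fy=2),cv2.resize(im["top"][100:280,60:260],None,fx=2,fy=2)])[:,:,::-1])
```

```text
12.3167 [0.5009774  0.23502066 0.20364077] tilt 56.19220905511177 mid [0.53776609 0.32662949 0.16266012] 0.015479327052443263
```

View pics/t2.png

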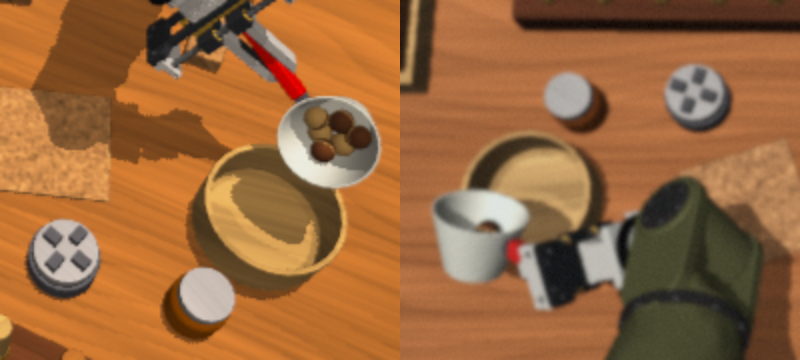

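Run:
```python
from go import *
from h import *
im={c:optics.camera(c) for c in ("scene","top")}
S=T@ST.T; mid=p-S@GR
a=np.linspace(0,6.28,60)
M=mid+(S@np.array([.054*np.cos(a),.054*np.sin(a),0*a+.04])).T
F=mid+(S@np.array([.034*np.cos(a),.034*np.sin(a),0*a-.04])).T
from search import pot
P=np.c_[pot[0]+.085*np.cos(a),pot[1]+.085*np.sin(a),0*a+.08]
ph=np.radians(-70); lip=mid+S@np.array([.054*np.cos(ph),.054*np.sin(ph),.04]); print("lip",lip)
for c in im:
    for X,col in ((M,(255,0,0)),(F,(0,255,0)),(P,(0,0,255))):
        cv2.polylines(im[c],[proj(c,X).round().astype(np.int32)],True,col,1)
    cv2.circle(im[c],tuple(int(v) for v in proj(c,lip)[0]),2,(255,0,255),-1)
cv2.imwrite("pics/t3.png",np.hstack([cv2.resize(im["scene"][180:360,300:500],None,fx=2,fy=2),cv2.resize(im["top"][100:280,60:260],None,fx=2,fy=2)])[:,:,::-1])
```

```text
lip [0.59785365 0.30449716 0.13875646]
```

View pics/t3.png

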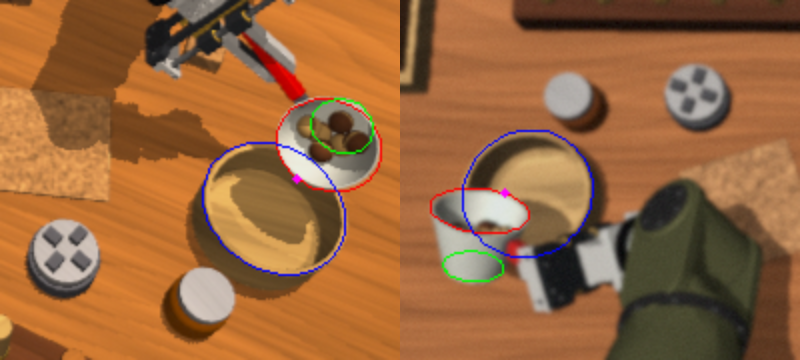

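The overlay matches the image: mouth (red), foot (green) and pot rim (blue) all lie on their edges, and the pour lip (magenta) is over the pot. Continuing the tilt.

>>> {"op": "arm_command", "data": {
  "deltas": [
    {"translation": [-0.03, 0.09, -0.1], "turn": [0.46, -0.21, -0.32]},
    {"translation": [-0.05, 0.2, -0.2], "turn": [0.92, -0.41, -0.65]},
    {"translation": [-0.07, 0.31, -0.31], "turn": [1.39, -0.62, -0.97]},
    {"translation": [-0.09, 0.44, -0.41], "turn": [1.85, -0.82, -1.29]},
    {"translation": [-0.11, 0.58, -0.52], "turn": [2.31, -1.03, -1.62]},
    {"translation": [-0.12, 0.72, -0.63], "turn": [2.77, -1.23, -1.94]},
    {"translation": [-0.16, 0.84, -0.75], "turn": [3.23, -1.44, -2.26]},
    {"translation": [-0.26, 0.87, -0.92], "turn": [3.69, -1.64, -2.59]},
    {"translation": [-0.35, 0.91, -1.08], "turn": [4.16, -1.85, -2.91]},
    {"translation": [-0.44, 0.96, -1.24], "turn": [4.62, -2.05, -3.23]},
    {"translation": [-0.53, 1.02, -1.4], "turn": [5.08, -2.26, -3.56]},
    {"translation": [-0.61, 1.09, -1.56], "turn": [5.54, -2.46, -3.88]}
  ]
}}

```text
time_s: 13.52
ee_pos: [0.5472, 0.2185, 0.2026]
eef_rot: [-1.337, 0.263, 1.871]
force: [-0.7, 1.1, -1.4]
grip_width: 0.0153
```

>>> {"op": "arm_command", "data": {
  "deltas": [
    {"translation": [-0.12, -0.03, -0.15], "turn": [0.46, -0.21, -0.32]},
    {"translation": [-0.2, -0.05, -0.25], "turn": [0.78, -0.35, -0.55]},
    {"translation": [-0.28, -0.07, -0.36], "turn": [1.11, -0.49, -0.77]},
    {"translation": [-0.36, -0.08, -0.47], "turn": [1.43, -0.63, -1.0]},
    {"translation": [-0.44, -0.08, -0.58], "turn": [1.75, -0.78, -1.22]},
    {"translation": [-0.52, -0.08, -0.69], "turn": [2.07, -0.92, -1.45]},
    {"translation": [-0.59, -0.08, -0.8], "turn": [2.39, -1.06, -1.68]},
    {"translation": [-0.67, -0.07, -0.91], "turn": [2.72, -1.21, -1.9]},
    {"translation": [-0.74, -0.06, -1.02], "turn": [3.04, -1.35, -2.13]},
    {"translation": [-0.81, -0.04, -1.13], "turn": [3.36, -1.49, -2.35]},
    {"translation": [-0.88, -0.02, -1.25], "turn": [3.68, -1.64, -2.58]},
    {"translation": [-0.95, 0.01, -1.36], "turn": [4.0, -1.78, -2.8]}
  ]
}}

```text
time_s: 14.52
ee_pos: [0.5862, 0.2046, 0.2009]
eef_rot: [-0.98, -0.021, 1.915]
force: [0.6, -0.6, -1.3]
grip_width: 0.0155
```

Run:
```python
from go import *
from h import *
im={c:optics.camera(c) for c in ("scene","top","wrist")}
S=T@ST.T; print(o["time_s"],"tilt",np.degrees(np.arccos(S[2,2])),"mid",p-S@GR,"q",q.round(2),o["force"].round(1))
cv2.imwrite("pics/t4.png",np.hstack([cv2.resize(im["scene"][180:360,300:500],None,fx=2,fy=2),cv2.resize(im["top"][100:280,60:260],None,fx=2,fy=2)])[:,:,::-1])
```

```text
14.5167 tilt 117.9054455497975 mid [0.58748537 0.30905159 0.17856268] q [-0.1   0.89  1.3   1.32  1.94  1.5 ] [ 0.6 -0.6 -1.3]
```

View pics/t4.png

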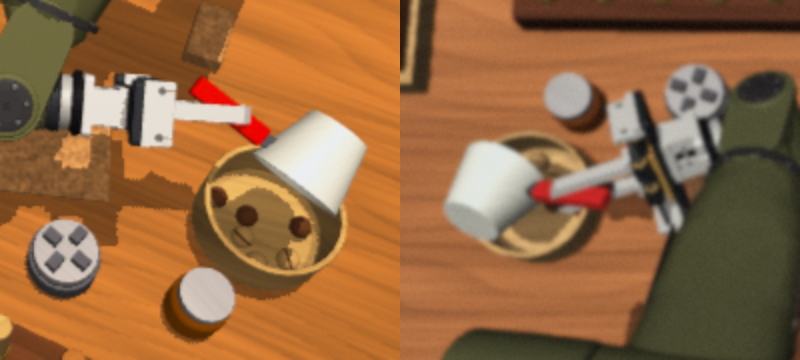

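Three dark balls and two pale ones are visible in the pot; the third pale one may be hidden by the cup. I'll hold briefly, then tip back and look.

Run:
```python
from go import *
psi,phi=np.radians([50,-70])
path=[]
for t in np.linspace(113,0,24):
    Rs,oo=pourpose(psi,phi,np.radians(t),.125); path.append((Rs@ST,oo+Rs@GR))
Q=np.array([ik(*x) for x in path]); print([ok(x,.04) for x in Q].count(False),np.abs(np.diff(Q,axis=0)).max(0).round(3))
pr(rows(path[:12],T,p,1)); pr(rows(path[12:],*path[11],1))
```

```text
0 [0.015 0.048 0.041 0.124 0.07  0.178]
[{"translation": [0.2, -0.4, 0.5], "turn": [-0.7, 0.3, 0.5]}, {"translation": [0.4, -0.2, 0.8], "turn": [-1.5, 0.7, 1.0]}, {"translation": [0.6, -0.1, 1.0], "turn": [-2.3, 1.0, 1.6]}, {"translation": [0.8, 0.0, 1.2], "turn": [-3.0, 1.3, 2.1]}, {"translation": [1.0, 0.2, 1.3], "turn": [-3.8, 1.7, 2.6]}, {"translation": [1.2, 0.4, 1.5], "turn": [-4.5, 2.0, 3.2]}, {"translation": [1.4, 0.6, 1.6], "turn": [-5.3, 2.4, 3.7]}, {"translation": [1.5, 0.8, 1.8], "turn": [-6.0, 2.7, 4.2]}, {"translation": [1.7, 0.9, 1.9], "turn": [-6.8, 3.0, 4.8]}, {"translation": [1.9, 1.0, 2.2], "turn": [-7.6, 3.4, 5.3]}, {"translation": [2.1, 1.0, 2.4], "turn": [-8.3, 3.7, 5.8]}, {"translation": [2.2, 1.0, 2.6], "turn": [-9.1, 4.0, 6.3]}]
[{"translation": [0.1, -0.1, 0.2], "turn": [-0.8, 0.3, 0.5]}, {"translation": [0.1, -0.2, 0.3], "turn": [-1.5, 0.7, 1.1]}, {"translation": [0.2, -0.3, 0.5], "turn": [-2.3, 1.0, 1.6]}, {"translation": [0.3, -0.4, 0.6], "turn": [-3.0, 1.3, 2.1]}, {"translation": [0.3, -0.4, 0.7], "turn": [-3.8, 1.7, 2.6]}, {"translation": [0.4, -0.3, 0.8], "turn": [-4.5, 2.0, 3.2]}, {"translation": [0.5, -0.3, 0.9], "turn": [-5.3, 2.4, 3.7]}, {"translation": [0.6, -0.2, 1.0], "turn": [-6.1, 2.7, 4.2]}, {"translation": [0.7, -0.1, 1.1], "turn": [-6.8, 3.0, 4.8]}, {"translation": [0.8, 0.1, 1.1], "turn": [-7.6, 3.4, 5.3]}, {"translation": [0.9, 0.3, 1.1], "turn": [-8.3, 3.7, 5.8]}, {"translation": [1.0, 0.5, 1.2], "turn": [-9.1, 4.0, 6.4]}]
```

>>> {"op": "arm_command", "data": {
  "deltas": [
    {"translation": [0, 0, 0], "turn": [0.4, -0.2, -0.3]},
    {"translation": [0, 0, 0], "turn": [0.4, -0.2, -0.3]},
    {"translation": [0, 0, 0], "turn": [0, 0, 0]},
    {"translation": [0, 0, 0], "turn": [0, 0, 0]},
    {"translation": [0, 0, 0], "turn": [0, 0, 0]}
  ]
}}

```text
time_s: 15.08
ee_pos: [0.5861, 0.204, 0.201]
eef_rot: [-0.981, -0.021, 1.915]
force: [0.4, 0.0, -1.7]
grip_width: 0.0155
```

>>> {"op": "arm_command", "data": {
  "deltas": [
    {"translation": [0.2, -0.4, 0.5], "turn": [-0.7, 0.3, 0.5]},
    {"translation": [0.4, -0.2, 0.8], "turn": [-1.5, 0.7, 1.0]},
    {"translation": [0.6, -0.1, 1.0], "turn": [-2.3, 1.0, 1.6]},
    {"translation": [0.8, 0.0, 1.2], "turn": [-3.0, 1.3, 2.1]},
    {"translation": [1.0, 0.2, 1.3], "turn": [-3.8, 1.7, 2.6]},
    {"translation": [1.2, 0.4, 1.5], "turn": [-4.5, 2.0, 3.2]},
    {"translation": [1.4, 0.6, 1.6], "turn": [-5.3, 2.4, 3.7]},
    {"translation": [1.5, 0.8, 1.8], "turn": [-6.0, 2.7, 4.2]},
    {"translation": [1.7, 0.9, 1.9], "turn": [-6.8, 3.0, 4.8]},
    {"translation": [1.9, 1.0, 2.2], "turn": [-7.6, 3.4, 5.3]},
    {"translation": [2.1, 1.0, 2.4], "turn": [-8.3, 3.7, 5.8]},
    {"translation": [2.2, 1.0, 2.6], "turn": [-9.1, 4.0, 6.3]}
  ]
}}

```text
time_s: 16.08
ee_pos: [0.5031, 0.2327, 0.2174]
eef_rot: [-1.88, 0.562, 1.648]
force: [0.6, -0.5, -0.7]
grip_width: 0.0158
```

>>> {"op": "arm_command", "data": {
  "deltas": [
    {"translation": [0.1, -0.1, 0.2], "turn": [-0.8, 0.3, 0.5]},
    {"translation": [0.1, -0.2, 0.3], "turn": [-1.5, 0.7, 1.1]},
    {"translation": [0.2, -0.3, 0.5], "turn": [-2.3, 1.0, 1.6]},
    {"translation": [0.3, -0.4, 0.6], "turn": [-3.0, 1.3, 2.1]},
    {"translation": [0.3, -0.4, 0.7], "turn": [-3.8, 1.7, 2.6]},
    {"translation": [0.4, -0.3, 0.8], "turn": [-4.5, 2.0, 3.2]},
    {"translation": [0.5, -0.3, 0.9], "turn": [-5.3, 2.4, 3.7]},
    {"translation": [0.6, -0.2, 1.0], "turn": [-6.1, 2.7, 4.2]},
    {"translation": [0.7, -0.1, 1.1], "turn": [-6.8, 3.0, 4.8]},
    {"translation": [0.8, 0.1, 1.1], "turn": [-7.6, 3.4, 5.3]},
    {"translation": [0.9, 0.3, 1.1], "turn": [-8.3, 3.7, 5.8]},
    {"translation": [1.0, 0.5, 1.2], "turn": [-9.1, 4.0, 6.4]}
  ]
}}

```text
time_s: 17.08
ee_pos: [0.4782, 0.2402, 0.1862]
eef_rot: [3.137, 0.61, 0.874]
force: [0.9, 0.5, -1.4]
grip_width: 0.0159
```

Run:
```python
from go import *
from h import *
im={c:optics.camera(c) for c in ("scene","top","wrist")}
S=T@ST.T; print(o["time_s"],"tilt",np.degrees(np.arccos(S[2,2])),"mid",p-S@GR,"q",q.round(2),o["force"].round(1))
cv2.imwrite("pics/t5.png",np.hstack([cv2.resize(im["scene"][180:360,300:500],None,fx=2,fy=2),cv2.resize(im["top"][100:280,60:260],None,fx=2,fy=2)])[:,:,::-1])
```

```text
17.0833 tilt 0.21682574191030757 mid [0.54541458 0.32086167 0.16629782] q [ 0.13  0.08  2.18  1.46  0.59 -0.35] [ 0.9  0.5 -1.4]
```

View pics/t5.png

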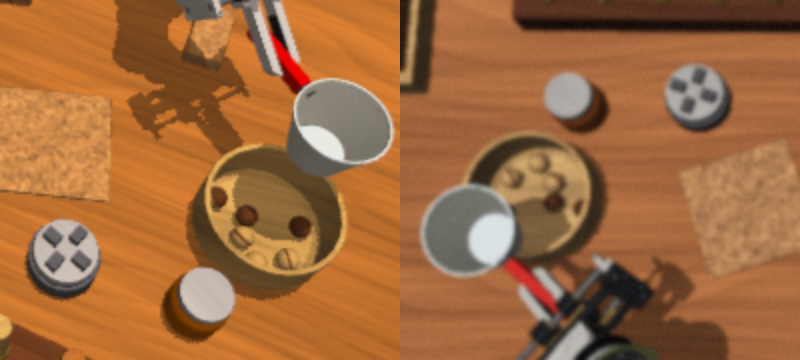

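The cup is empty. Six balls lie in the pot in the scene crop: dark at (218,197), (247,216) and (300,226); pale at (242,237), (257,258) and (286,258). Returning the scoop to the mat.

Run:
```python
from go import *
from h import onz
print("mat",onz("top",(236,204),.006))
from scipy.spatial.transform import Slerp
Tf=Rz(th0)@ST; pf=np.array([.5024,-.0331,.0685]); hi=np.array([.5024,-.0331,.150])
sl=Slerp([0,1],R.from_matrix([T,Tf])); path=[]
n=14
for k in range(1,n+1):
    s=k/n; s=s*s*(3-2*s); path.append((sl(s).as_matrix(),p+(hi-p)*s+np.array([0,0,.03*np.sin(np.pi*s)])))
for k in range(1,9): path.append((Tf,hi+(pf-hi)*k/8))
Q=np.array([ik(*x) for x in path]); print([ok(x,.02) for x in Q].count(False),np.abs(np.diff(Q,axis=0)).max(0).round(3))
pr(rows(path[:12],T,p,1));
```

```text
mat [0.6044125 0.011255  0.006    ]
0 [0.067 0.03  0.01  0.036 0.017 0.049]
[{"translation": [-0.1, 0.1, 0.0], "turn": [0.0, 0.0, 0.1]}, {"translation": [-0.4, 0.4, 0.1], "turn": [0.2, 0.0, 0.2]}, {"translation": [-0.9, 0.9, 0.3], "turn": [0.3, 0.0, 0.5]}, {"translation": [-1.5, 1.5, 0.5], "turn": [0.6, 0.0, 0.8]}, {"translation": [-2.2, 2.3, 0.9], "turn": [0.8, 0.0, 1.2]}, {"translation": [-2.8, 3.1, 1.3], "turn": [1.1, 0.0, 1.6]}, {"translation": [-3.5, 3.9, 1.8], "turn": [1.4, 0.0, 2.0]}, {"translation": [-4.0, 4.7, 2.5], "turn": [1.7, 0.0, 2.5]}, {"translation": [-4.5, 5.5, 3.2], "turn": [2.0, 0.0, 2.9]}, {"translation": [-4.9, 6.2, 3.9], "turn": [2.2, 0.0, 3.3]}, {"translation": [-5.2, 6.9, 4.6], "turn": [2.5, 0.0, 3.6]}, {"translation": [-5.4, 7.4, 5.1], "turn": [2.6, 0.0, 3.8]}]
```

>>> {"op": "arm_command", "data": {
  "deltas": [
    {"translation": [-0.1, 0.1, 0.0], "turn": [0.0, 0.0, 0.1]},
    {"translation": [-0.4, 0.4, 0.1], "turn": [0.2, 0.0, 0.2]},
    {"translation": [-0.9, 0.9, 0.3], "turn": [0.3, 0.0, 0.5]},
    {"translation": [-1.5, 1.5, 0.5], "turn": [0.6, 0.0, 0.8]},
    {"translation": [-2.2, 2.3, 0.9], "turn": [0.8, 0.0, 1.2]},
    {"translation": [-2.8, 3.1, 1.3], "turn": [1.1, 0.0, 1.6]},
    {"translation": [-3.5, 3.9, 1.8], "turn": [1.4, 0.0, 2.0]},
    {"translation": [-4.0, 4.7, 2.5], "turn": [1.7, 0.0, 2.5]},
    {"translation": [-4.5, 5.5, 3.2], "turn": [2.0, 0.0, 2.9]},
    {"translation": [-4.9, 6.2, 3.9], "turn": [2.2, 0.0, 3.3]},
    {"translation": [-5.2, 6.9, 4.6], "turn": [2.5, 0.0, 3.6]},
    {"translation": [-5.4, 7.4, 5.1], "turn": [2.6, 0.0, 3.8]}
  ]
}}

```text
time_s: 18.23
ee_pos: [0.5033, -0.0214, 0.1591]
eef_rot: [3.141, 0.61, 0.47]
force: [0.4, -0.9, -2.0]
grip_width: 0.0155
```

Run:
```python
from go import *
Tf=Rz(th0)@ST
print(o["time_s"],p,o["force"])
pr(rows([(Tf,np.array([.5034,-.0331,z])) for z in (.15,.14,.12,.1,.09,.08,.074,.069,.069)],T,p,2))
```

```text
18.2333 [ 0.50323884 -0.02141075  0.15910468] [ 0.37117599 -0.90605277 -2.03807023]
[{"translation": [0.04, 0.42, 0.42], "turn": [0.16, -0.01, 0.22]}, {"translation": [0.27, 0.42, 0.74], "turn": [0.16, -0.01, 0.22]}, {"translation": [0.73, 0.42, 1.4], "turn": [0.16, -0.01, 0.22]}, {"translation": [1.19, 0.42, 2.06], "turn": [0.16, -0.01, 0.22]}, {"translation": [1.41, 0.42, 2.38], "turn": [0.16, -0.01, 0.22]}, {"translation": [1.64, 0.42, 2.71], "turn": [0.16, -0.01, 0.22]}, {"translation": [1.78, 0.42, 2.91], "turn": [0.16, -0.01, 0.22]}, {"translation": [1.9, 0.42, 3.07], "turn": [0.16, -0.01, 0.22]}, {"translation": [1.9, 0.42, 3.07], "turn": [0.16, -0.01, 0.22]}]
```

>>> {"op": "arm_command", "data": {
  "deltas": [
    {"translation": [0.04, 0.42, 0.42], "turn": [0.16, -0.01, 0.22]},
    {"translation": [0.27, 0.42, 0.74], "turn": [0.16, -0.01, 0.22]},
    {"translation": [0.73, 0.42, 1.4], "turn": [0.16, -0.01, 0.22]},
    {"translation": [1.19, 0.42, 2.06], "turn": [0.16, -0.01, 0.22]},
    {"translation": [1.41, 0.42, 2.38], "turn": [0.16, -0.01, 0.22]},
    {"translation": [1.64, 0.42, 2.71], "turn": [0.16, -0.01, 0.22]},
    {"translation": [1.78, 0.42, 2.91], "turn": [0.16, -0.01, 0.22]},
    {"translation": [1.9, 0.42, 3.07], "turn": [0.16, -0.01, 0.22]},
    {"translation": [1.9, 0.42, 3.07], "turn": [0.16, -0.01, 0.22]},
    {"translation": [1.9, 0.42, 3.07], "turn": [0.16, -0.01, 0.22]}
  ]
}}

```text
time_s: 19.07
ee_pos: [0.5037, -0.0313, 0.0692]
eef_rot: [3.139, 0.61, 0.449]
force: [-0.0, -0.6, -1.6]
grip_width: 0.0153
```

Run:
```python
from go import *
from h import *
im={c:optics.camera(c) for c in ("scene","wrist")}
S=T@ST.T; print(o["time_s"],"tilt",np.degrees(np.arccos(S[2,2])),"mid",p-S@GR,p,o["force"].round(1))
cv2.imwrite("pics/p1.png",np.hstack([cv2.resize(im["scene"][150:290,270:380],None,fx=3,fy=3),im["wrist"]])[:,:,::-1])
```

```text
19.0667 tilt 0.12400863691416107 mid [0.59824261 0.01435392 0.04925217] [ 0.50369749 -0.03134739  0.06919235] [-0.  -0.6 -1.6]
```

View pics/p1.png

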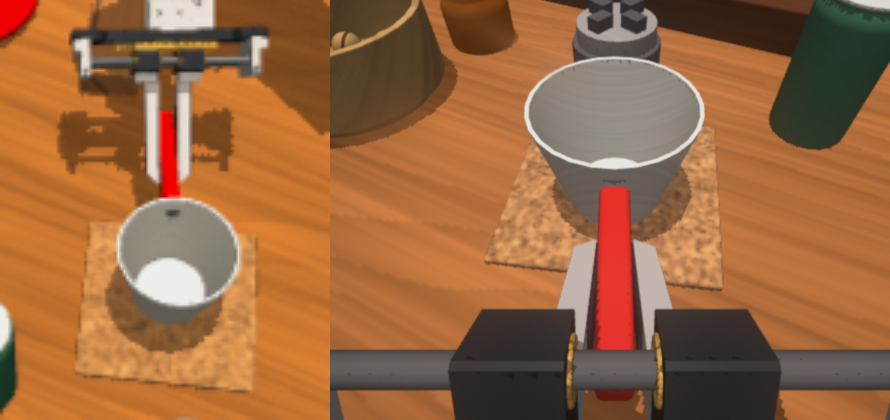

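Scoop about 2 mm above the mat, unslipped. I'll lower it and release.

>>> {"op": "arm_command", "data": {
  "deltas": [
    {"translation": [0.05, 0, 0.06], "turn": [0, 0, 0]},
    {"translation": [0.05, 0, 0.07], "turn": [0, 0, 0]},
    {"translation": [0.05, 0, 0.07], "turn": [0, 0, 0]}
  ]
}}

```text
time_s: 19.42
ee_pos: [0.5037, -0.0311, 0.0671]
eef_rot: [3.137, 0.61, 0.449]
force: [0.7, -0.4, 1.7]
grip_width: 0.016
```

>>> {"op": "arm_command", "data": {
  "deltas": [
    {"translation": [0, 0, 0], "turn": [0, 0, 0]},
    {"translation": [0, 0, 0], "turn": [0, 0, 0]},
    {"translation": [0, 0, 0], "turn": [0, 0, 0]},
    {"translation": [0, 0, 0], "turn": [0, 0, 0]},
    {"translation": [0, 0, 0], "turn": [0, 0, 0]},
    {"translation": [0, 0, 0], "turn": [0, 0, 0]},
    {"translation": [0, 0, 0], "turn": [0, 0, 0]},
    {"translation": [0, 0, 0], "turn": [0, 0, 0]},
    {"translation": [0, 0, 0], "turn": [0, 0, 0]},
    {"translation": [0, 0, 0], "turn": [0, 0, 0]}
  ],
  "gripper": 70
}}

```text
time_s: 20.25
ee_pos: [0.5034, -0.031, 0.0666]
eef_rot: [3.138, 0.611, 0.449]
force: [-1.1, 0.7, 0.1]
grip_width: 0.07
```

Run:
```python
from go import *
from h import *
print(o["time_s"],p,o["grip_width"],o["force"].round(1))
lid=np.array([.589,-.301,.044])
# back off and then lid grasp: candidates of tool-down yaw
Tb=T; pb=p-T[:,0]*.12+[0,0,.05]; print("back",ik(Tb,pb).round(2),ok(ik(Tb,pb),.03))
for y in range(-180,180,15):
    yv=np.radians(y); D=np.c_[[0,0,-1.],[np.cos(yv),np.sin(yv),0],np.cross([0,0,-1.],[np.cos(yv),np.sin(yv),0])]
    a=ik(D,lid); b=ik(D,np.array([.611,.299,.116])); c=ik(D,lid+[0,0,.15])
    if ok(a,.1) and ok(b,.1) and ok(c,.1): print(y,a.round(2),b.round(2))
```

```text
20.25 [ 0.50335483 -0.03105193  0.06661446] 0.06997305254606123 [-1.1  0.7  0.1]
back [-0.75 -0.1   2.35  1.24  0.94 -0.46] True
-105 [-0.53  0.73  1.32  0.    1.09  1.3 ] [0.4  0.69 1.21 0.   1.24 2.23]
-90 [-0.53  0.73  1.32  0.    1.09  1.04] [0.4  0.69 1.21 0.   1.24 1.97]
-75 [-0.53  0.73  1.32  0.    1.09  0.78] [0.4  0.69 1.21 0.   1.24 1.71]
-60 [-0.53  0.73  1.32  0.    1.09  0.52] [0.4  0.69 1.21 0.   1.24 1.45]
-45 [-0.53  0.73  1.32  0.    1.09  0.26] [0.4  0.69 1.21 0.   1.24 1.19]
-30 [-0.53  0.73  1.32  0.    1.09 -0.  ] [0.4  0.69 1.21 0.   1.24 0.92]
-15 [-0.53  0.73  1.32  0.    1.09 -0.27] [0.4  0.69 1.21 0.   1.24 0.66]
0 [-0.53  0.73  1.32  0.    1.09 -0.53] [0.4  0.69 1.21 0.   1.24 0.4 ]
15 [-0.53  0.73  1.32  0.    1.09 -0.79] [0.4  0.69 1.21 0.   1.24 0.14]
30 [-0.53  0.73  1.32  0.    1.09 -1.05] [ 0.4   0.69  1.21  0.    1.24 -0.12]
45 [-0.53  0.73  1.32  0.    1.09 -1.31] [ 0.4   0.69  1.21  0.    1.24 -0.38]
60 [-0.53  0.73  1.32  0.    1.09 -1.57] [ 0.4   0.69  1.21  0.    1.24 -0.65]
75 [-0.53  0.73  1.32  0.    1.09 -1.84] [ 0.4   0.69  1.21  0.    1.24 -0.91]
90 [-0.53  0.73  1.32  0.    1.09 -2.1 ] [ 0.4   0.69  1.21  0.    1.24 -1.17]
105 [-0.53  0.73  1.32  0.    1.09 -2.36] [ 0.4   0.69  1.21  0.    1.24 -1.43]
```

>>> {"op": "arm_command", "data": {
  "deltas": [
    {"translation": [-0.5, 0, 0], "turn": [0, 0, 0]},
    {"translation": [-1.2, 0, 0], "turn": [0, 0, 0]},
    {"translation": [-2.2, 0, 0], "turn": [0, 0, 0]},
    {"translation": [-3.2, 0, 0], "turn": [0, 0, 0]},
    {"translation": [-4.2, 0, -0.3], "turn": [0, 0, 0]},
    {"translation": [-5, 0, -1], "turn": [0, 0, 0]},
    {"translation": [-5.5, 0, -1.8], "turn": [0, 0, 0]}
  ]
}}

```text
time_s: 20.83
ee_pos: [0.4239, -0.0692, 0.1831]
eef_rot: [3.138, 0.612, 0.447]
force: [0.8, -1.5, -0.4]
grip_width: 0.0704
```

Run:
```python
from go import *
from h import *
print(p,q.round(2))
D=np.c_[[0,0,-1.],[1,0,0],np.cross([0,0,-1.],[1,0,0])]
jto(D,[.575,-.29,.17],16)
qt=ik(D,np.array([.575,-.29,.17])); J=jpath(q,qt,16); print([x[1].round(2).tolist() for x in J]); pr(rows(J[12:],*J[11],1))
im=optics.camera("scene"); cv2.imwrite("pics/p2.png",cv2.resize(im[150:350,250:490],None,fx=3,fy=3)[:,:,::-1])
```

```text
[ 0.42387628 -0.06921297  0.18315348] [-0.71 -0.08  2.34  1.27  0.91 -0.46]
t 20.83 q [-0.71 -0.08  2.34  1.27  0.91 -0.46] -> [-0.52  0.55  1.29  0.    1.3  -0.52] True p [ 0.424 -0.069  0.183]
[{"translation": [0.2, 0.4, -0.2], "turn": [-0.9, -0.4, -0.5]}, {"translation": [0.4, 0.8, -0.4], "turn": [-1.8, -0.8, -1.0]}, {"translation": [0.6, 1.3, -0.5], "turn": [-2.7, -1.3, -1.5]}, {"translation": [0.7, 1.8, -0.6], "turn": [-3.5, -1.8, -2.0]}, {"translation": [0.9, 2.3, -0.6], "turn": [-4.3, -2.3, -2.4]}, {"translation": [1.0, 2.9, -0.6], "turn": [-5.2, -2.8, -2.9]}, {"translation": [1.1, 3.5, -0.6], "turn": [-5.9, -3.4, -3.3]}, {"translation": [1.3, 4.2, -0.6], "turn": [-6.7, -4.0, -3.7]}, {"translation": [1.4, 4.9, -0.5], "turn": [-7.5, -4.6, -4.1]}, {"translation": [1.4, 5.6, -0.5], "turn": [-8.2, -5.3, -4.5]}, {"translation": [1.5, 6.4, -0.4], "turn": [-8.9, -6.0, -4.8]}, {"translation": [1.6, 7.2, -0.4], "turn": [-9.5, -6.7, -5.1]}]
[{"translation": [1.6, 8.0, -0.4], "turn": [-10.1, -7.4, -5.4]}, {"translation": [1.6, 8.8, -0.4], "turn": [-10.7, -8.2, -5.7]}, {"translation": [1.6, 9.7, -0.4], "turn": [-11.3, -8.9, -6.0]}, {"translation": [1.6, 10.6, -0.5], "turn": [-11.8, -9.8, -6.2]}]
[[0.43, -0.08, 0.19], [0.45, -0.08, 0.19], [0.46, -0.09, 0.19], [0.46, -0.1, 0.19], [0.47, -0.11, 0.18], [0.48, -0.12, 0.18], [0.49, -0.13, 0.18], [0.5, -0.15, 0.18], [0.51, -0.16, 0.17], [0.52, -0.18, 0.17], [0.53, -0.2, 0.17], [0.54, -0.21, 0.17], [0.55, -0.23, 0.17], [0.55, -0.25, 0.17], [0.56, -0.27, 0.17], [0.58, -0.29, 0.17]]
[{"translation": [-0.1, 0.5, 0.6], "turn": [-0.6, -0.7, -0.4]}, {"translation": [-0.2, 1.0, 1.3], "turn": [-1.1, -1.4, -0.8]}, {"translation": [-0.3, 1.6, 2.0], "turn": [-1.6, -2.2, -1.3]}, {"translation": [-0.5, 2.1, 2.6], "turn": [-2.1, -2.9, -1.7]}]
```

View pics/p2.png

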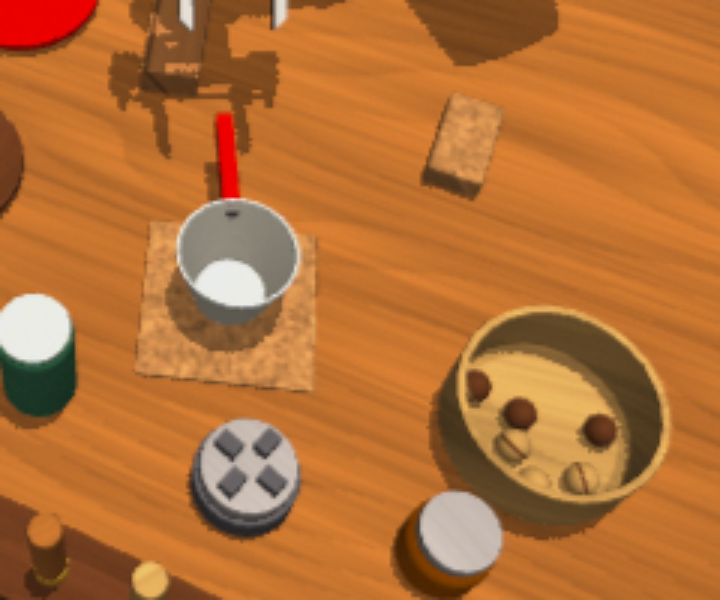

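The scoop stands upright mid-mat, and all six balls lie in the pot. On to the lid.

>>> {"op": "arm_command", "data": {
  "deltas": [
    {"translation": [0.2, 0.4, -0.2], "turn": [-0.9, -0.4, -0.5]},
    {"translation": [0.4, 0.8, -0.4], "turn": [-1.8, -0.8, -1.0]},
    {"translation": [0.6, 1.3, -0.5], "turn": [-2.7, -1.3, -1.5]},
    {"translation": [0.7, 1.8, -0.6], "turn": [-3.5, -1.8, -2.0]},
    {"translation": [0.9, 2.3, -0.6], "turn": [-4.3, -2.3, -2.4]},
    {"translation": [1.0, 2.9, -0.6], "turn": [-5.2, -2.8, -2.9]},
    {"translation": [1.1, 3.5, -0.6], "turn": [-5.9, -3.4, -3.3]},
    {"translation": [1.3, 4.2, -0.6], "turn": [-6.7, -4.0, -3.7]},
    {"translation": [1.4, 4.9, -0.5], "turn": [-7.5, -4.6, -4.1]},
    {"translation": [1.4, 5.6, -0.5], "turn": [-8.2, -5.3, -4.5]},
    {"translation": [1.5, 6.4, -0.4], "turn": [-8.9, -6.0, -4.8]},
    {"translation": [1.6, 7.2, -0.4], "turn": [-9.5, -6.7, -5.1]}
  ]
}}

```text
time_s: 21.88
ee_pos: [0.5386, -0.2146, 0.1676]
eef_rot: [2.702, 1.281, 0.953]
force: [-0.1, 0.6, -0.2]
grip_width: 0.0699
```

>>> {"op": "arm_command", "data": {
  "deltas": [
    {"translation": [-0.1, 0.5, 0.6], "turn": [-0.6, -0.7, -0.4]},
    {"translation": [-0.2, 1.0, 1.3], "turn": [-1.1, -1.4, -0.8]},
    {"translation": [-0.3, 1.6, 2.0], "turn": [-1.6, -2.2, -1.3]},
    {"translation": [-0.5, 2.1, 2.6], "turn": [-2.1, -2.9, -1.7]},
    {"translation": [-0.5, 2.1, 2.6], "turn": [-2.1, -2.9, -1.7]},
    {"translation": [-0.5, 2.1, 2.6], "turn": [-2.1, -2.9, -1.7]}
  ]
}}

```text
time_s: 22.38
ee_pos: [0.5772, -0.2883, 0.1686]
eef_rot: [-2.977, 1.569, 1.738]
force: [0.0, 0.7, 0.0]
grip_width: 0.0702
```

Run:
```python
from go import *
import rim
from h import *
o1=ctrl.get_obs(); c0=cal("wrist"); im=optics.camera("wrist"); cv2.imwrite("pics/k1.png",im[:,:,::-1])
m=models.mark_of("lid_knob","wrist"); print(p.round(4),T.round(3).tolist(),m)
if m: print("on z.044",onz("wrist",m[0]["at"],.044,c0))
rim.K["wrist"]=c0
print("knob top",rim.fit("wrist",im,[(.015,.064)],.589,-.301,.016),"disc",rim.fit("wrist",im,[(.086,.018),(.086,.008)],.589,-.301,.016))
D=np.c_[[0,0,-1.],[1,0,0],np.cross([0,0,-1.],[1,0,0])]
```

```text
[ 0.5772 -0.2883  0.1686] [[-0.0, 1.0, 0.003], [0.001, 0.003, -1.0], [-1.0, -0.0, -0.001]] [{'at': [298.8, 215.6], 'score': 0.67}, {'at': [3.9, 247.3], 'score': 0.67}]
on z.044 [ 0.58948823 -0.30057011  0.044     ]
knob top [191.5747, 0.589, -0.299] disc [162.2924, 0.589, -0.299]
```

View pics/k1.png

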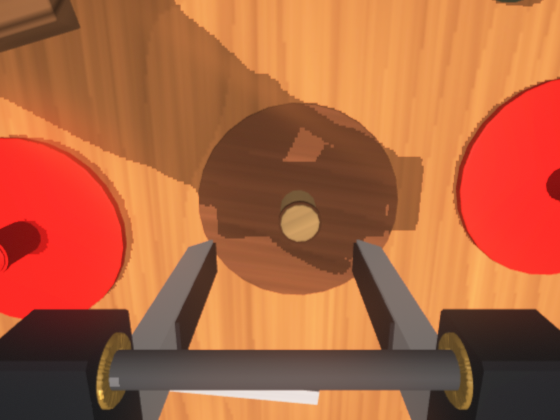

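The brown lid's knob is at (299,220) and every estimate agrees on (0.589, -0.300). Descending to z = 0.045.

>>> {"op": "arm_command", "data": {
  "deltas": [
    {"translation": [0.5, 0.47, 0.47], "turn": [0, 0, 0]},
    {"translation": [1.5, 0.47, 0.47], "turn": [0, 0, 0]},
    {"translation": [2.5, 0.47, 0.47], "turn": [0, 0, 0]},
    {"translation": [3.5, 0.47, 0.47], "turn": [0, 0, 0]},
    {"translation": [4.3, 0.47, 0.47], "turn": [0, 0, 0]},
    {"translation": [4.8, 0.47, 0.47], "turn": [0, 0, 0]},
    {"translation": [4.92, 0.47, 0.47], "turn": [0, 0, 0]},
    {"translation": [4.92, 0.47, 0.47], "turn": [0, 0, 0]},
    {"translation": [4.92, 0.47, 0.47], "turn": [0, 0, 0]}
  ]
}}

```text
time_s: 23.23
ee_pos: [0.5891, -0.3009, 0.048]
eef_rot: [1.048, 1.569, -0.52]
force: [0.3, -0.1, 0.1]
grip_width: 0.0701
```

>>> {"op": "arm_command", "data": {
  "deltas": [
    {"translation": [0, 0, 0], "turn": [0, 0, 0]},
    {"translation": [0, 0, 0], "turn": [0, 0, 0]},
    {"translation": [0, 0, 0], "turn": [0, 0, 0]},
    {"translation": [0, 0, 0], "turn": [0, 0, 0]},
    {"translation": [0, 0, 0], "turn": [0, 0, 0]},
    {"translation": [0, 0, 0], "turn": [0, 0, 0]},
    {"translation": [0, 0, 0], "turn": [0, 0, 0]},
    {"translation": [0, 0, 0], "turn": [0, 0, 0]},
    {"translation": [0, 0, 0], "turn": [0, 0, 0]},
    {"translation": [0, 0, 0], "turn": [0, 0, 0]}
  ],
  "gripper": 0,
  "force": 40
}}

```text
time_s: 24.07
ee_pos: [0.5887, -0.3007, 0.0467]
eef_rot: [0.547, 1.57, -1.021]
force: [-0.2, 0.0, 0.9]
grip_width: 0.0293
```

Run:
```python
from rim import *
for c in("scene","top"):
    im=optics.camera(c); cv2.imwrite(f"pics/b_{c}.png",im[:,:,::-1])
    g=cv2.GaussianBlur(im,(0,0),.8).astype(float); G=np.minimum(np.sqrt(sum(cv2.Sobel(g[...,i],-1,1,0)**2+cv2.Sobel(g[...,i],-1,0,1)**2 for i in range(3))),250)
    b=sorted(((score(c,G,[(.085,.08)],x,y)+score(c,G,[(.078,.08)],x,y),x,y) for x in np.arange(.595,.63,.001) for y in np.arange(.28,.315,.001)),reverse=True)[:60]
    print(c,np.mean(b,0).round(4),np.round(b[0],4))
    for n in("lid",):
        print("lid check",fit(c,im,[(.086,.018),(.086,.008)],.589,-.301))
    im=im.copy(); X=np.mean(b,0)[1:]
    for r in (.085,.078): cv2.polylines(im,[proj(c,circ(*X,r,.08),K[c]).round().astype(np.int32)],True,(0,0,255),1)
    u=proj(c,[[*X,.08]],K[c])[0].astype(int); cr=im[u[1]-50:u[1]+50,u[0]-65:u[0]+65] ; cv2.imwrite(f"pics/b2_{c}.png",cv2.resize(cr,None,fx=4,fy=4)[:,:,::-1])
```

```text
scene [3.91569e+02 6.12200e-01 3.00800e-01] [4.306913e+02 6.100000e-01 3.010000e-01]
lid check [177.5301, 0.589, -0.303]
top [3.671864e+02 6.087000e-01 2.987000e-01] [3.938616e+02 6.080000e-01 2.980000e-01]
lid check [95.3839, 0.585, -0.299]
```

View pics/b2_scene.png

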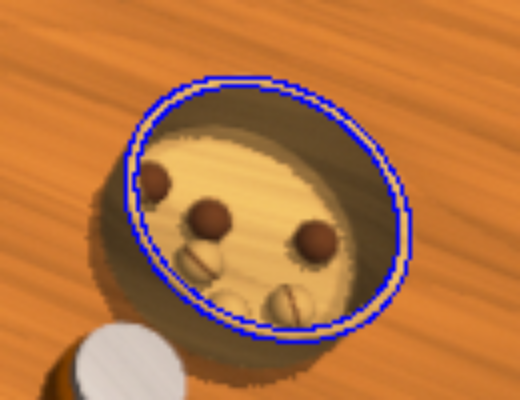

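View pics/b2_top.png

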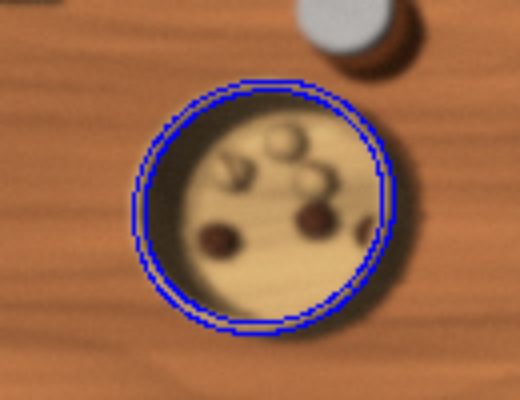

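Both rim overlays fit (blue on the rim), putting the pot centre at (0.6095, 0.2995), with six balls inside. Lifting the lid.

>>> {"op": "arm_command", "data": {
  "deltas": [
    {"translation": [-0.3, 0, 0], "turn": [0, 0, 0]},
    {"translation": [-0.9, 0, 0], "turn": [0, 0, 0]},
    {"translation": [-1.8, 0, 0], "turn": [0, 0, 0]},
    {"translation": [-2.8, 0, 0], "turn": [0, 0, 0]},
    {"translation": [-3.8, 0, 0], "turn": [0, 0, 0]},
    {"translation": [-4.8, 0, 0], "turn": [0, 0, 0]},
    {"translation": [-5.5, 0, 0], "turn": [0, 0, 0]},
    {"translation": [-5.8, 0, 0], "turn": [0, 0, 0]},
    {"translation": [-5.8, 0, 0], "turn": [0, 0, 0]}
  ]
}}

```text
time_s: 24.92
ee_pos: [0.589, -0.3008, 0.1934]
eef_rot: [0.948, 1.568, -0.62]
force: [0.0, -0.1, -2.2]
grip_width: 0.0295
```

Run:
```python
from go import *
from h import *
print(o["time_s"],p,T.round(4).tolist(),o["grip_width"],o["force"].round(1),o["moment"].round(2))
tgt=np.array([.6095,.2995,.192]); print((T.T@(tgt-p)/.025).round(2))
im=optics.camera("scene"); cv2.imwrite("pics/k2.png",cv2.resize(im[60:260,130:330],None,fx=3,fy=3)[:,:,::-1])
```

```text
24.9167 [ 0.58904624 -0.30083686  0.19347966] [[0.0026, 1.0, 0.0025], [-0.0018, 0.0025, -1.0], [-1.0, 0.0026, 0.0018]] 0.029527545632017132 [ 0.  -0.1 -2.2] [-0.09  0.05 -0.03]
[ 2.000e-02  8.800e-01 -2.401e+01]
```

View pics/k2.png

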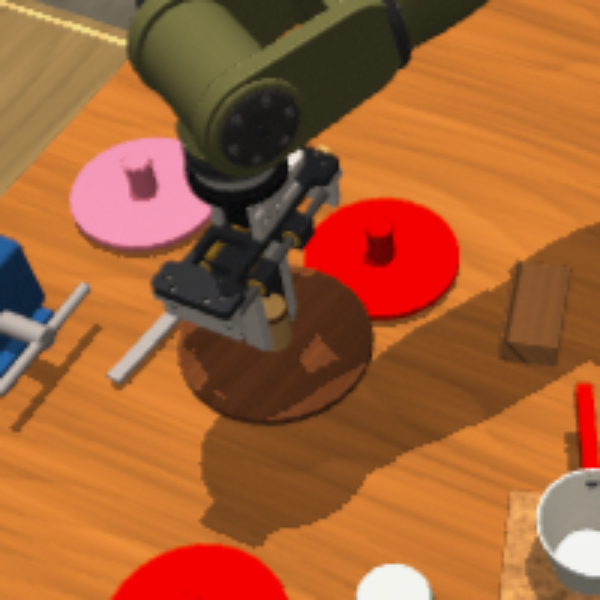

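>>> {"op": "arm_command", "data": {
  "deltas": [
    {"translation": [0, 0, -0.3], "turn": [0, 0, 0]},
    {"translation": [0, 0, -0.9], "turn": [0, 0, 0]},
    {"translation": [0, 0.1, -1.8], "turn": [0, 0, 0]},
    {"translation": [0, 0.1, -2.9], "turn": [0, 0, 0]},
    {"translation": [0, 0.1, -4.1], "turn": [0, 0, 0]},
    {"translation": [0, 0.2, -5.3], "turn": [0, 0, 0]},
    {"translation": [0, 0.2, -6.5], "turn": [0, 0, 0]},
    {"translation": [0, 0.3, -7.7], "turn": [0, 0, 0]},
    {"translation": [0, 0.3, -8.9], "turn": [0, 0, 0]},
    {"translation": [0, 0.4, -10.1], "turn": [0, 0, 0]},
    {"translation": [0, 0.4, -11.3], "turn": [0, 0, 0]},
    {"translation": [0, 0.5, -12.5], "turn": [0, 0, 0]}
  ]
}}

```text
time_s: 25.97
ee_pos: [0.5992, 0.0146, 0.1904]
eef_rot: [-1.419, 1.569, -2.986]
force: [0.8, 0.8, -2.4]
grip_width: 0.0293
```

>>> {"op": "arm_command", "data": {
  "deltas": [
    {"translation": [0, 0, -1.2], "turn": [0, 0, 0]},
    {"translation": [0, 0.1, -2.4], "turn": [0, 0, 0]},
    {"translation": [0, 0.1, -3.6], "turn": [0, 0, 0]},
    {"translation": [0, 0.2, -4.8], "turn": [0, 0, 0]},
    {"translation": [0, 0.2, -6], "turn": [0, 0, 0]},
    {"translation": [0, 0.3, -7.2], "turn": [0, 0, 0]},
    {"translation": [0, 0.3, -8.3], "turn": [0, 0, 0]},
    {"translation": [0, 0.4, -9.3], "turn": [0, 0, 0]},
    {"translation": [0, 0.4, -10.2], "turn": [0, 0, 0]},
    {"translation": [0, 0.4, -10.9], "turn": [0, 0, 0]},
    {"translation": [0, 0.4, -11.3], "turn": [0, 0, 0]},
    {"translation": [0, 0.4, -11.4], "turn": [0, 0, 0]}
  ]
}}

```text
time_s: 26.97
ee_pos: [0.6084, 0.299, 0.1902]
eef_rot: [-0.985, 1.569, -2.551]
force: [-0.4, -0.7, -1.2]
grip_width: 0.0291
```

Run:
```python
from go import *
from h import *
print(o["time_s"],p,T.round(4).tolist(),o["grip_width"],o["force"].round(1))
D=np.c_[[0,0,-1.],[1,0,0],np.cross([0,0,-1.],[1,0,0])]
pr(rows([(D,np.array([.6095,.2995,z])) for z in (.18,.135,.125,.119)],T,p,2))
```

```text
26.9667 [0.60842098 0.29899349 0.19024804] [[-0.0013, 1.0, 0.0048], [-0.0009, 0.0048, -1.0], [-1.0, -0.0013, 0.0009]] 0.02905977416377055 [-0.4 -0.7 -1.2]
[{"translation": [0.41, 0.04, -0.02], "turn": [0.05, 0.01, 0.01]}, {"translation": [2.21, 0.05, -0.02], "turn": [0.05, 0.01, 0.01]}, {"translation": [2.61, 0.05, -0.02], "turn": [0.05, 0.01, 0.01]}, {"translation": [2.85, 0.05, -0.02], "turn": [0.05, 0.01, 0.01]}]
```

>>> {"op": "arm_command", "data": {
  "deltas": [
    {"translation": [0.4, 0.05, -0.02], "turn": [0.05, 0, 0]},
    {"translation": [1.0, 0.05, -0.02], "turn": [0.05, 0, 0]},
    {"translation": [1.6, 0.05, -0.02], "turn": [0.05, 0, 0]},
    {"translation": [2.1, 0.05, -0.02], "turn": [0.05, 0, 0]},
    {"translation": [2.3, 0.05, -0.02], "turn": [0.05, 0, 0]},
    {"translation": [2.3, 0.05, -0.02], "turn": [0.05, 0, 0]},
    {"translation": [2.3, 0.05, -0.02], "turn": [0.05, 0, 0]}
  ]
}}

```text
time_s: 27.55
ee_pos: [0.6111, 0.2971, 0.1341]
eef_rot: [0.804, 1.57, -0.769]
force: [-0.1, -0.7, -1.6]
grip_width: 0.0292
```

Run:
```python
from go import *
import rim
from h import *
print(o["time_s"],p,o["grip_width"],o["force"].round(1))
im={c:optics.camera(c) for c in("scene","top")}
z=p[2]-.0027
for c in im:
    print(c,"lid",rim.fit(c,im[c],[(.086,z-.026),(.086,z-.036)],.6095,.2995,.014))
    for X in (rim.circ(p[0],p[1],.086,z-.026),rim.circ(.6095,.2995,.085,.08)): cv2.polylines(im[c],[proj(c,X).round().astype(np.int32)],True,(0,0,255) if X[0,2]>.085 else (0,255,0),1)
cv2.imwrite("pics/d1.png",np.hstack([cv2.resize(im["scene"][220:360,360:500],None,fx=2.8,fy=2.8),cv2.resize(im["top"][130:270,60:200],None,fx=2.8,fy=2.8)])[:,:,::-1])
```

```text
27.55 [0.61113521 0.29708453 0.13410518] 0.02921388512063961 [-0.1 -0.7 -1.6]
scene lid [169.4062, 0.6095, 0.2975]
top lid [83.8308, 0.6115, 0.2995]
```

View pics/d1.png

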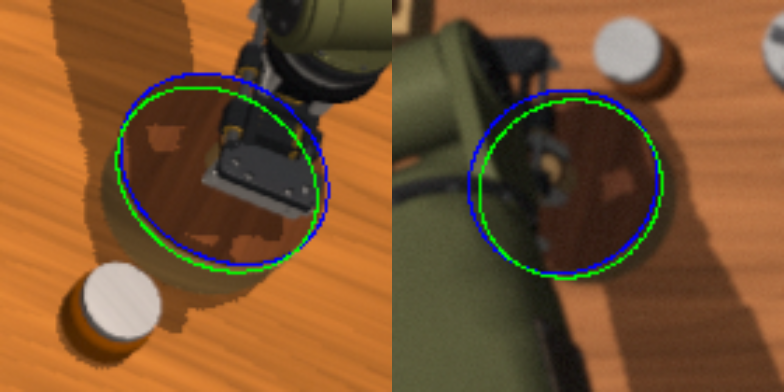

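Lid aligned over the pot within about 2 mm and level; descending slowly.

>>> {"op": "arm_command", "data": {
  "deltas": [
    {"translation": [0.1, -0.03, -0.05], "turn": [0, 0, 0]},
    {"translation": [0.2, -0.03, -0.05], "turn": [0, 0, 0]},
    {"translation": [0.3, -0.03, -0.05], "turn": [0, 0, 0]},
    {"translation": [0.4, -0.03, -0.05], "turn": [0, 0, 0]},
    {"translation": [0.4, -0.03, -0.05], "turn": [0, 0, 0]},
    {"translation": [0.4, -0.03, -0.05], "turn": [0, 0, 0]}
  ]
}}

```text
time_s: 28.15
ee_pos: [0.6101, 0.2986, 0.1236]
eef_rot: [-0.143, 1.57, -1.716]
force: [0.1, 0.8, -1.6]
grip_width: 0.0292
```

>>> {"op": "arm_command", "data": {
  "deltas": [
    {"translation": [0.05, 0, 0], "turn": [0, 0, 0]},
    {"translation": [0.1, 0, 0], "turn": [0, 0, 0]},
    {"translation": [0.15, 0, 0], "turn": [0, 0, 0]},
    {"translation": [0.19, 0, 0], "turn": [0, 0, 0]},
    {"translation": [0.19, 0, 0], "turn": [0, 0, 0]},
    {"translation": [0.19, 0, 0], "turn": [0, 0, 0]}
  ]
}}

```text
time_s: 28.65
ee_pos: [0.6101, 0.2987, 0.119]
eef_rot: [0.18, 1.57, -1.393]
force: [-0.2, -0.2, -2.2]
grip_width: 0.0297
```

>>> {"op": "arm_command", "data": {
  "deltas": [
    {"translation": [0.03, 0, 0], "turn": [0, 0, 0]},
    {"translation": [0.06, 0, 0], "turn": [0, 0, 0]},
    {"translation": [0.06, 0, 0], "turn": [0, 0, 0]}
  ]
}}

```text
time_s: 28.9
ee_pos: [0.6103, 0.2987, 0.1186]
eef_rot: [1.353, 1.57, -0.219]
force: [-3.4, -1.3, 5.9]
grip_width: 0.0295
```

Contact at z = 0.1186, where I expected it to seat. Releasing.

>>> {"op": "arm_command", "data": {
  "deltas": [
    {"translation": [0, 0, 0], "turn": [0, 0, 0]},
    {"translation": [0, 0, 0], "turn": [0, 0, 0]},
    {"translation": [0, 0, 0], "turn": [0, 0, 0]},
    {"translation": [0, 0, 0], "turn": [0, 0, 0]},
    {"translation": [0, 0, 0], "turn": [0, 0, 0]},
    {"translation": [0, 0, 0], "turn": [0, 0, 0]},
    {"translation": [0, 0, 0], "turn": [0, 0, 0]},
    {"translation": [0, 0, 0], "turn": [0, 0, 0]}
  ],
  "gripper": 70
}}

```text
time_s: 29.57
ee_pos: [0.6102, 0.2987, 0.1175]
eef_rot: [0.354, 1.57, -1.219]
force: [-1.3, -0.5, 0.2]
grip_width: 0.0696
```

>>> {"op": "arm_command", "data": {
  "deltas": [
    {"translation": [-0.3, 0, 0], "turn": [0, 0, 0]},
    {"translation": [-1, 0, 0], "turn": [0, 0, 0]},
    {"translation": [-2, 0, 0], "turn": [0, 0, 0]},
    {"translation": [-3.2, 0, 0], "turn": [0, 0, 0]},
    {"translation": [-4.4, 0, 0], "turn": [0, 0, 0]},
    {"translation": [-4.6, -1, 0], "turn": [0, 0, 0]},
    {"translation": [-4.8, -2, 0.5], "turn": [0, 0, 0]},
    {"translation": [-4.8, -3.2, 1.4], "turn": [0, 0, 0]},
    {"translation": [-4.8, -4.4, 2.4], "turn": [0, 0, 0]},
    {"translation": [-4.8, -5.6, 3.4], "turn": [0, 0, 0]},
    {"translation": [-4.8, -6.4, 4.4], "turn": [0, 0, 0]},
    {"translation": [-4.8, -6.8, 5.4], "turn": [0, 0, 0]}
  ]
}}

```text
time_s: 30.57
ee_pos: [0.4378, 0.1633, 0.2385]
eef_rot: [1.502, 1.569, -0.069]
force: [0.7, -0.0, -1.2]
grip_width: 0.0699
```

Run:
```python
from go import *
import rim
from h import *
print(o["time_s"],p,o["grip_width"],o["force"].round(1))
im={c:optics.camera(c) for c in("scene","top","wrist")}
for c in ("scene","top"):
    print(c,"lid",rim.fit(c,im[c],[(.086,.09)],.6095,.2995,.016),"knob",rim.fit(c,im[c],[(.015,.136)],.6095,.2995,.014),"potbase",rim.fit(c,im[c],[(.086,.09),(.086,.08),(.085,.0)],.6095,.2995,.016))
cv2.imwrite("pics/e1.png",im["scene"][:,:,::-1]); cv2.imwrite("pics/e3.png",im["wrist"][:,:,::-1])
cv2.imwrite("pics/e2.png",np.hstack([cv2.resize(im["scene"][220:360,360:500],None,fx=2.8,fy=2.8),cv2.resize(im["top"][130:270,60:200],None,fx=2.8,fy=2.8)])[:,:,::-1])
```

```text
30.5667 [0.43775665 0.1632502  0.23851422] 0.06985285087778842 [ 0.7 -0.  -1.2]
scene lid [193.4019, 0.6095, 0.2975] knob [248.8441, 0.6115, 0.2975] potbase [179.923, 0.6115, 0.2975]
top lid [139.6318, 0.6095, 0.2975] knob [249.7214, 0.6095, 0.2975] potbase [155.8065, 0.6095, 0.2975]
```

View pics/e1.png

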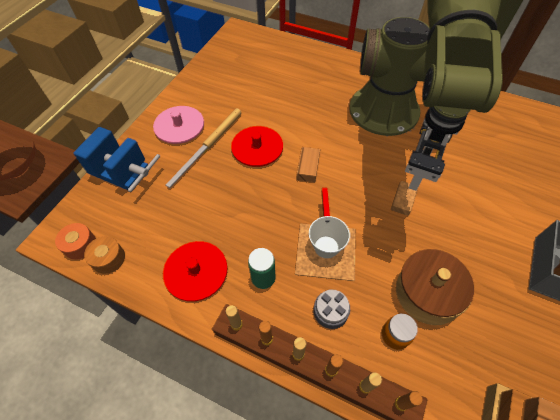

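View pics/e2.png

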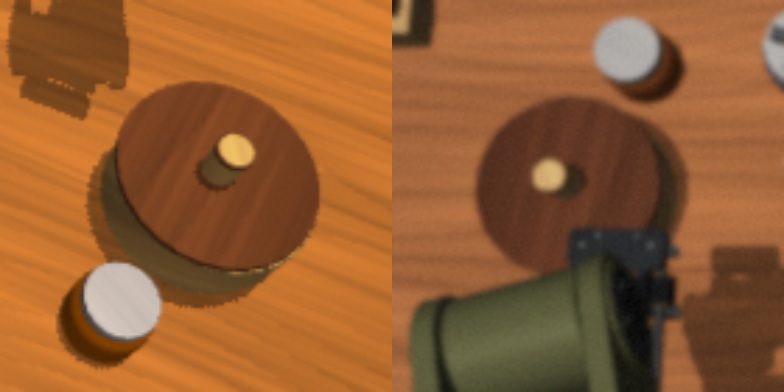

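View pics/e3.png

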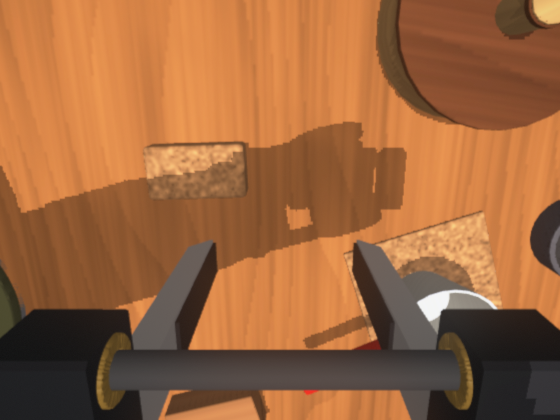

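Knob, disc and pot fits agree to about 2 mm. A pale sliver of rim shows at the lid's lower right, so I'll check the seating from a lower, oblique wrist view.

Run:
```python
from go import *
# tool x pitched: look at lid from robot side, camera above tool (−z side up): tool z pointing down-ish => fl=-1-like frame
az=np.radians(40)
for al in (20,30,40):
  for back in (.2,.25):
    t=Rz(az)@scoop_tool(np.radians(al),-1)
    pt=np.array([.61,.2985,.09])-t[:,0]*back+np.array([0,0,.03]); qq=ik(t,pt); print(al,back,pt.round(3),None if qq is None else qq.round(2),ok(qq,.05))
t=Rz(az)@scoop_tool(np.radians(30),-1); pt=np.array([.61,.2985,.09])-t[:,0]*.2+np.array([0,0,.03])
jto(t,pt,22)
J=jpath(q,ik(t,pt),22); pr(rows(J[12:],*J[11],1)); print([ (x[1]).round(2).tolist() for x in J[::4]])
```

```text
20 0.2 [0.466 0.178 0.188] [-0.04  0.07  2.38  2.03  0.78 -0.92] True
20 0.25 [0.43  0.147 0.206] [-0.17 -0.08  2.46  1.85  0.84 -0.79] True
30 0.2 [0.477 0.187 0.22 ] [ 0.03 -0.06  2.26  1.58  0.56 -0.38] True
30 0.25 [0.444 0.159 0.245] [-0.06 -0.21  2.32  1.4   0.65 -0.23] True
40 0.2 [0.493 0.2   0.249] [ 0.11 -0.08  2.1   0.96  0.54  0.28] True
40 0.25 [0.463 0.175 0.281] [ 0.05 -0.21  2.13  0.87  0.65  0.36] True
t 30.72 q [ 0.28  0.1   1.72 -0.    1.31  0.28] -> [ 0.03 -0.06  2.26  1.58  0.56 -0.38] True p [0.44  0.163 0.239]
[{"translation": [0.3, -0.2, -0.5], "turn": [0.0, 0.8, 0.0]}, {"translation": [0.5, -0.3, -0.9], "turn": [0.1, 1.6, 0.0]}, {"translation": [0.6, -0.4, -1.3], "turn": [0.2, 2.4, 0.1]}, {"translation": [0.7, -0.5, -1.7], "turn": [0.3, 3.2, 0.1]}, {"translation": [0.8, -0.6, -2.1], "turn": [0.5, 3.9, 0.3]}, {"translation": [0.8, -0.6, -2.5], "turn": [0.7, 4.6, 0.4]}, {"translation": [0.8, -0.6, -2.8], "turn": [0.9, 5.3, 0.6]}, {"translation": [0.8, -0.5, -3.0], "turn": [1.2, 6.0, 0.8]}, {"translation": [0.8, -0.4, -3.2], "turn": [1.6, 6.6, 1.0]}, {"translati
[... 801 characters left out ...]
 0.2, -0.1], "turn": [0.4, 0.5, 0.4]}, {"translation": [-0.1, 0.4, -0.1], "turn": [0.8, 1.0, 0.8]}, {"translation": [-0.1, 0.6, -0.1], "turn": [1.2, 1.4, 1.3]}, {"translation": [-0.2, 0.8, 0.0], "turn": [1.7, 1.8, 1.8]}, {"translation": [-0.3, 1.1, 0.1], "turn": [2.1, 2.1, 2.3]}, {"translation": [-0.5, 1.3, 0.3], "turn": [2.6, 2.4, 2.8]}, {"translation": [-0.6, 1.5, 0.6], "turn": [3.1, 2.7, 3.3]}, {"translation": [-0.8, 1.8, 0.9], "turn": [3.7, 2.9, 3.8]}, {"translation": [-1.0, 2.0, 1.3], "turn": [4.2, 3.0, 4.3]}, {"translation": [-1.2, 2.2, 1.7], "turn": [4.8, 3.2, 4.8]}]
[[0.44, 0.17, 0.23], [0.43, 0.22, 0.22], [0.43, 0.24, 0.22], [0.44, 0.25, 0.23], [0.46, 0.24, 0.23], [0.48, 0.2, 0.22]]
```

>>> {"op": "arm_command", "data": {
  "deltas": [
    {"translation": [0.3, -0.2, -0.5], "turn": [0.0, 0.8, 0.0]},
    {"translation": [0.5, -0.3, -0.9], "turn": [0.1, 1.6, 0.0]},
    {"translation": [0.6, -0.4, -1.3], "turn": [0.2, 2.4, 0.1]},
    {"translation": [0.7, -0.5, -1.7], "turn": [0.3, 3.2, 0.1]},
    {"translation": [0.8, -0.6, -2.1], "turn": [0.5, 3.9, 0.3]},
    {"translation": [0.8, -0.6, -2.5], "turn": [0.7, 4.6, 0.4]},
    {"translation": [0.8, -0.6, -2.8], "turn": [0.9, 5.3, 0.6]},
    {"translation": [0.8, -0.5, -3.0], "turn": [1.2, 6.0, 0.8]},
    {"translation": [0.8, -0.4, -3.2], "turn": [1.6, 6.6, 1.0]},
    {"translation": [0.7, -0.3, -3.4], "turn": [1.9, 7.2, 1.3]},
    {"translation": [0.7, -0.2, -3.5], "turn": [2.4, 7.8, 1.6]},
    {"translation": [0.6, 0.0, -3.6], "turn": [2.8, 8.3, 1.9]}
  ]
}}

```text
time_s: 31.72
ee_pos: [0.4404, 0.2547, 0.2226]
eef_rot: [3.045, 0.827, 1.215]
force: [0.2, -0.5, 0.0]
grip_width: 0.0701
```

>>> {"op": "arm_command", "data": {
  "deltas": [
    {"translation": [0.0, 0.2, -0.1], "turn": [0.4, 0.5, 0.4]},
    {"translation": [-0.1, 0.4, -0.1], "turn": [0.8, 1.0, 0.8]},
    {"translation": [-0.1, 0.6, -0.1], "turn": [1.2, 1.4, 1.3]},
    {"translation": [-0.2, 0.8, 0.0], "turn": [1.7, 1.8, 1.8]},
    {"translation": [-0.3, 1.1, 0.1], "turn": [2.1, 2.1, 2.3]},
    {"translation": [-0.5, 1.3, 0.3], "turn": [2.6, 2.4, 2.8]},
    {"translation": [-0.6, 1.5, 0.6], "turn": [3.1, 2.7, 3.3]},
    {"translation": [-0.8, 1.8, 0.9], "turn": [3.7, 2.9, 3.8]},
    {"translation": [-1.0, 2.0, 1.3], "turn": [4.2, 3.0, 4.3]},
    {"translation": [-1.2, 2.2, 1.7], "turn": [4.8, 3.2, 4.8]},
    {"translation": [-1.2, 2.2, 1.7], "turn": [4.8, 3.2, 4.8]}
  ]
}}

```text
time_s: 32.63
ee_pos: [0.4789, 0.1888, 0.2193]
eef_rot: [-3.14, 0.524, 0.698]
force: [-0.5, -0.4, 1.0]
grip_width: 0.0703
```

Run:
```python
from go import *
import rim
from h import *
print(o["time_s"],p,o["force"].round(1))
k=cal("wrist"); im=optics.camera("wrist"); cv2.imwrite("pics/f1.png",im[:,:,::-1])
im=im.copy()
for r,z in((.086,.09),(.086,.08),(.085,0)): cv2.polylines(im,[proj("wrist",rim.circ(.6105,.298,r,z),k).round().astype(np.int32)],True,(0,0,255),1)
cv2.polylines(im,[proj("wrist",rim.circ(.6105,.298,.015,.136),k).round().astype(np.int32)],True,(0,255,0),1)
cv2.imwrite("pics/f2.png",im[:,:,::-1])
```

```text
32.6333 [0.47883217 0.18875445 0.21934708] [-0.5 -0.4  1. ]
```

View pics/f1.png

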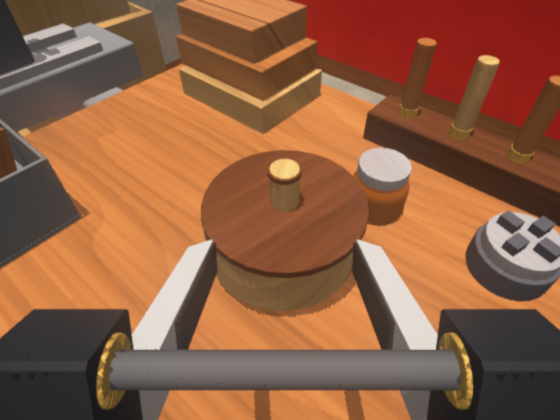

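View pics/f2.png

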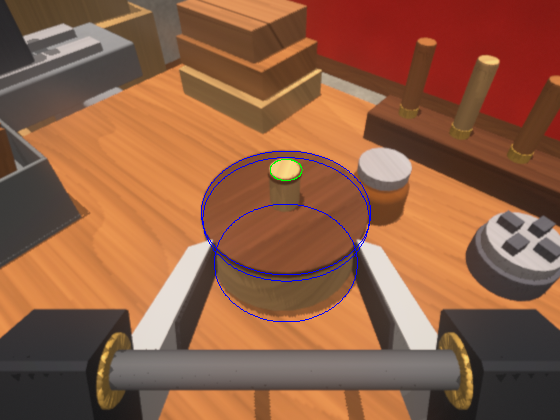

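Run:
```python
import cv2,numpy as np
a=cv2.imread("pics/f1.png");b=cv2.imread("pics/f2.png")
s=(slice(140,330),slice(190,385))
cv2.imwrite("pics/f3.png",np.hstack([cv2.resize(x[s],None,fx=2,fy=3,interpolation=2) for x in(a,b)]))
```

```text
(no output)
```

View pics/f3.png

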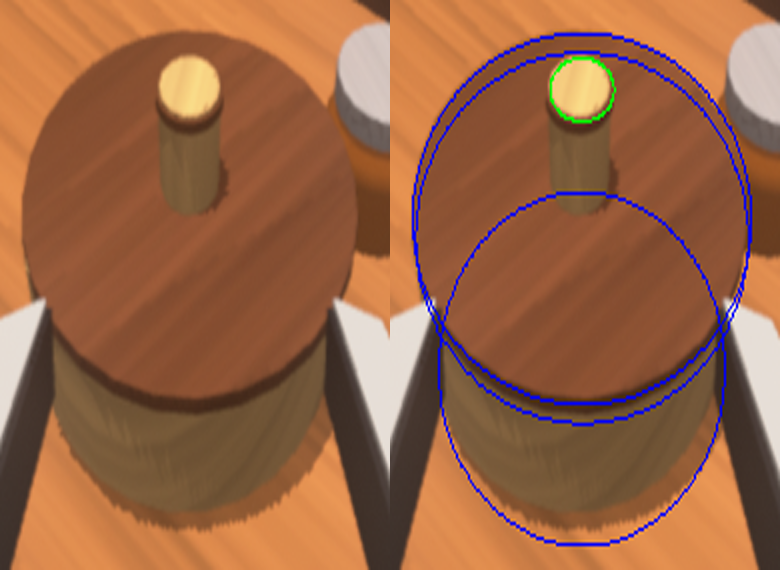

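The wrist close-up shows the disc's top edge on the predicted level circle within about 1 px front and back, the knob on its prediction, and a uniform gap all round. The lid is seated flat. The arm is clear of everything, so I'm handing in.

Run:
```python
from rim import *
im=optics.camera("scene")
print("cup rim",fit("scene",im,[(.054,.086)],.598,.013),[ (d["at"],d["score"]) for d in models.mark_of("scoop_mid","scene")[:1]], proj("scene",[[.598,.013,.046]]))
print(ctrl.hand_in(), ctrl.get_obs()["time_s"])
```

```text
cup rim [245.9985, 0.598, 0.013] [([327.2, 237.1], 0.81)] [[327.47658649 240.84579967]]
the job is handed in; nothing more can be done
the job is handed in; nothing more can be done
```

The job is done and handed in, with the clock at about 33 of the 70 s. The hand-in reports no verdict, so what follows is from my own checks.

- **Pour:** I gripped the scoop by its handle and tipped it to about 118° over the pot. Both cameras then showed six balls in the pot and an empty cup.
- **Scoop:** It stands upright on the mat with its axis at (0.598, 0.013). The mat's centre is near (0.604, 0.011), well inside the 55 mm limit.
- **Lid:** I chose the brown lid with the pale knob, not the red or pink look-alikes. It met the pot at the expected height (tool 0.1186 m, expected 0.1187 m). Its centre is within about 2 mm of the pot's, and an oblique close-up showed it level all round.
- **Bystanders and arm:** Nothing else on the bench looked moved, by eye only. The arm is clear of everything.

**Disagreements:**
- **Pot's foot:** In that close-up it looked about 10 px smaller than a straight cylinder would give. I took this as the pot tapering, since the rim fits were good and earlier pictures show the same.
- **Scoop mark:** The trained network put the scoop's mid point about 4 px from where I predicted, but the fit to the cup's rim agreed with mine.

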